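# Lock the badge carrier plate onto the engraving fixture

### The job

Fit the brass badge plate to the green engraving fixture. With its badge end tilted up, slip the short bar of its oblong eye under the near wing of the stud's wide head until you feel the neck, swing the plate down so the other wing passes through the eye, then draw it back until the little dowel drops into the plate's window, and leave it lying flat and let go. Feel your way gently: never jam or force the plate against the fixture, and leave everything else on the bench alone.

Things in the scene. Friction and masses are not known exactly. Their poses are not given: they have to be found in the camera images.
- plate: Loose brass plate, 129 long x 38 wide x 4 thick, about 200 g, flat on the bench at first, with a silvery round badge at one end. Origin: underside, middle of its oblong eye (29 x 14). Axes: x along its length from eye to badge, y across, z up out of its top. In x it spans -22.5 to 107; badge (28 across, 2 thick) at x 91.
- plate_grip (a point): Centre of the brass plate's upright grip tab, plate axes; 61 ahead of the plate's origin in x and 22 above its underside. The tab is 24 long in x, 12 thick in y (pinch it across y) and reaches 19 above this point; the plate's top face is 18 below it.
- eye_hook (a point): On the plate's underside, mid-width, at the inner edge of the short bar (8 long in x, then the plate ends) that closes the oblong eye at the end away from the badge; plate x -14.5. Plate axes. The eye reaches 29 from here along plate x and is 14 wide.
- eye_far (a point): On the plate's underside, mid-width, at the other end of the oblong eye, 29 ahead of eye_hook in plate x. A solid cross bar, 16 long in x, runs from here to the window. Plate axes.
- window (a point): Centre, on the underside, of the plate's second opening, a window 11 in plate x by 14 in y, 36 ahead of the plate's origin. Plate axes.
- fixture: Green block fixed to the bench, carrying a steel stud and dowel. Origin on the bench below fixture_top. x along its length from the stud end (nearer the robot) to the dowel end, z up; top face 18 up, spanning x -53 to 131, 54 wide. Pressing the plate on it, the stud or dowel with over 20 N mars them; lower, push and draw slowly and stop at 2 to 5 N.
- fixture_top (a point): On the fixture's top face, fixture axes, middle of a groove. The stud (neck 8 diameter, 10 tall; flat head 44 long in x, 10 wide in y, underside 10, top 14 above the face) stands on a flush steel shoe clamped immovably in the groove, anywhere from 12 behind to 12 ahead of this point on the centre line. Its place is not reported: feel for it or see it.
- hook_entry (a point): On the top face, 37 behind fixture_top in x, fixture axes: behind the head's near wing wherever the shoe is. Bring eye_hook here, plate x along fixture x, badge end up about 28 degrees. When the bar touches the face, lift it 1, push in +x till it meets the neck, then level in small steps, within 1.5 of the neck and bar end about 1 off the face: the far wing passes the eye.
- groove_end (a point): On the top face, 66 ahead of fixture_top on the centre line, fixture axes. The dowel (8 diameter, 4 tall) stands on the same shoe, 36 ahead of the stud's axis. The levelled plate first lies on it, badge end some 4 high; drawn back in -x by 10.5 from where the bar met the neck, its window drops over the dowel (1.5 play each way) and it lies flat, top level with the dowel's.
- spare: Bystander: grey plastic plate of the same outline with a copper-coloured badge and a small eye that does not fit; leave it. Origin on the underside at its eye. It and the brass plate may lie on either side of the fixture.
- hammer: Bystander: small hammer lying on the bench.
- graver: Bystander: wood-handled graver lying on the bench.
- pot: Bystander: solid brass pot, 44 diameter, 36 tall, origin at its foot.
- jar: Bystander: amber jar with a yellow cap, 48 diameter, 60 tall, origin at its foot.
- loupe: Bystander: black eye loupe, 38 diameter, 30 tall, origin at its foot.
- collar: Bystander: steel ring, 50 diameter, 18 tall, origin at its foot.

How it is judged:
On the way, in this order (a step that is already met when the one before it is completed fails the run):
1. the plate is tilted, badge end up, with its end bar low over the face on the stud's line, going in under the near wing (angle between plate's own z axis and vertical above 0.2 rad and x of eye_hook in the frame of fixture_top above -0.019 m and z of eye_hook in the frame of fixture_top between -0.003 and 0.008 m and y of eye_hook in the frame of fixture_top between -0.006 and 0.006 m), for 0.1 s.
2. the plate is levelled with both ends of its eye below the head (angle between plate's own z axis and vertical below 0.14 rad and z of eye_hook in the frame of fixture_top between -0.003 and 0.008 m and z of eye_far in the frame of fixture_top below 0.008 m and x of eye_hook in the frame of fixture_top between -0.031 and 0.012 m and y of eye_hook in the frame of fixture_top between -0.008 and 0.008 m), for 0.1 s.
At the end, for the whole second after the job is handed in: The brass plate lies flat on the fixture's face (tilt under 0.03 rad, eye and window within 1.5 mm of the face), lengthways on its centre line (0.14 rad, 8 mm), badge end away from the stud, held under both wings with the dowel in its window, at rest and released (angle between plate's own z axis and vertical below 0.03 rad and angle between the x axis of plate and the x axis of fixture, either way round below 0.14 rad and z of each of window, eye_far, eye_hook in the frame of fixture_top below 0.0015 m and z of eye_hook in the frame of fixture_top above -0.0015 m and x of eye_hook in the frame of fixture_top between -0.031 and 0.002 m and y of eye_hook in the frame of fixture_top between -0.008 and 0.008 m and x of plate_grip in the frame of fixture_top above 0.03 m and linear speed of plate below 0.01 m/s); the robot touches nothing.
It fails at once if the plate is forced against the fixture, stud or dowel with more than 20 N (contact force between plate and fixture above 20 N).
It fails at once if a bystander is pushed more than 20 mm (distance of any of spare, hammer, graver, pot, jar, loupe, collar from where it was at the start of the episode above 0.02 m).
It also fails if it takes over 67 s, if anything falls off the work surface, if the arm or the gripper's body presses on something with over 40 N, if the wrist force passes 120 N, or if a joint passes its speed limit or range.

### The arm

A 6-joint arm with a two-finger parallel gripper is mounted at the origin on the work surface. World frame = base frame: x ahead of the robot, y to its left, z up, the work surface at z = 0. Lengths are in m, angles in rad, forces in N, time in s.
With the tool pointing down it reaches from about 0.3 to 0.775 m from the base axis. Payload 14.6 kg.
Tool frame: the origin (TCP) lies on the centre line of the jaws, within the pads' length; the fingertips stand 11 mm ahead of it and the grasp point (between the pads) lies 8 mm behind it; y points along the fingers, x is the direction in which the jaws open and shut, and the axes are right-handed (so a half turn about y gives the same grasp; the last joint's range is limited). The gripper opens to 94 mm and grips with 3 to 60 N. Pads are 16 mm wide; open, the fingers measure 119 mm over their backs; the gripper's body (75 mm by 177 mm) begins 78 mm behind the grasp point.
Start: joints at [-1.32, 0.3, 1.521, -0, 1.321, -0.067], TCP at [0.172, -0.522, 0.216] pointing down, gripper open.
Joint ranges: [-3.03, 3.03], [-0.79, 2.21], [0.23, 2.52], [-1.04, 4.18], [0, 3.07], [-2.55, 2.55]. Speed limits (rad/s): [2.22, 2.22, 2.57, 3.14, 3.14, 3.14].

### API

Orientations are given as [roll, pitch, yaw] about the fixed x, y, z axes, in that order (R = Rz(yaw) Ry(pitch) Rx(roll)).
In Python, from station import ctrl, imaging gives the robot as it stands. The module is installed in compiled form; this text tells all that it offers.
- The arm moves only by the tool apply_moves, never from a script. Its argument "deltas" is a list of rows, each an object with "dp": the shift along the tool's x, y, z in m, a list of three; "roll": the turn about the tool's y in rad; "grip": the closure, from -1 (fully open) to 1 (shut). In form: [{"dp": [tx, ty, tz], "roll": roll, "grip": grip}, ...]. A call has 1 to 10 rows; each row shifts and turns the commanded pose from where the row before left it, along the tool's axes as they then stand; what a row does not reach is not made up. A row lasts 1/8 s, in which the tool goes at most 62.5 mm and 10.7 degrees, less where a joint would pass 70% of its speed; a pose out of reach is approached as far as the arm can. A call with a gripper value outside its range is refused whole. The fingers move at their own pace and stop on an object; "newtons" is the grip in N (left out, the last holds). Time passes only in rows, so rows that do not move let the fingers close. It gives the time, the measured TCP pose, the force and the opening at its end, in the units of the state.
- ctrl.get_obs(): the state, without advancing time (a new reading comes with each control period).
- imaging.camera(name): name is "scene" or "top"; returns the picture (384x512x3 uint8, blue, green, red); there is no depth.
- imaging.camera_info(name): a dict with "K" (3x3 intrinsics, pixels), "D" ([k1, k2, p1, p2, k3] as OpenCV has them; the pictures are not rectified), "world_from_camera" (4x4, takes a point from camera to world coordinates). Camera axes: x right, y down, z forward; pixel columns grow to the right and rows downward; lengths in m; the calibration is good to about 2 mm. A picture is of the moment at which its call begins. camera_info takes no time and is no camera call.
- ctrl.hand_in(): hands the job in, once; it reports no verdict.
The state is a dict: "time_s": time; "qpos": joint angles; "joint_vel": joint speeds; "tau": joint torques, N m; "ee_pos": TCP position; "eef_rot": TCP orientation; "force": force on the tool from outside, world axes, zero at the start; "moment": the same for the moment, N m; "grip_width": finger opening in m.
Only numpy, scipy, OpenCV 4.12 (cv2) and the standard library are available. Lean on these libraries where they do the work, as an engineer would, in place of code of your own. Each camera call takes 0.05 s, during which the arm holds its last target. There are 200 camera calls.

## Working session

There is one attempt and no reset: what is moved stays moved. The work goes in short steps, Python scripts to look and compute and a tool call to move; the robot and the scene stay as the last step left them, time stands still between calls to the robot, and variables do not carry over. Pictures are saved under pics/ and viewed, about 8 in all and at most 12, crops included, and the job is handed in when it is done.

Besides the shell and the picture viewer there is one more tool, called after ">>>" as name(argument=value, ...) on one line, values as JSON. apply_moves: Moves the arm, as the interface text tells. Its arguments: {"type":"object","properties":{"deltas":{"type":"array"},"newtons":{"type":"number"}},"required":["deltas"]}

```bash
mkdir -p pics; python3 - <<'E'
from station import ctrl, imaging
import cv2,numpy as np
np.set_printoptions(precision=4,suppress=True)
for n in("scene","top"):
    im=imaging.camera(n); cv2.imwrite(f"pics/{n}0.png",im)
    i=imaging.camera_info(n); print(n,np.array(i["K"]),i["D"],np.array(i["world_from_camera"]))
print(ctrl.get_obs())
a=cv2.imread("pics/scene0.png");b=cv2.imread("pics/top0.png")
cv2.imwrite("pics/t0.png",cv2.resize(b,(800,600),interpolation=cv2.INTER_CUBIC))
cv2.imwrite("pics/s0.png",cv2.resize(a,(800,600),interpolation=cv2.INTER_CUBIC))
E
```

```text
scene [[384.7341   0.     253.671 ]
 [  0.     384.7341 190.429 ]
 [  0.       0.       1.    ]] [-0.007  0.     0.     0.     0.   ] [[-0.3406  0.663  -0.6667  1.2549]
 [ 0.9402  0.2456 -0.2361  0.2427]
 [ 0.0072 -0.7072 -0.707   0.8033]
 [ 0.      0.      0.      1.    ]]
top [[409.6784   0.     258.2826]
 [  0.     409.6784 196.7245]
 [  0.       0.       1.    ]] [-0.1115  0.      0.      0.      0.    ] [[-0.0098 -0.9825  0.1862  0.3048]
 [-0.9999  0.0115  0.0081  0.0127]
 [-0.0101 -0.1861 -0.9825  1.2297]
 [ 0.      0.      0.      1.    ]]
{'time_s': 0.1, 'qpos': array([-1.3196,  0.3004,  1.5215,  0.    ,  1.3207, -0.0666]), 'joint_vel': array([ 0.0012, -0.0012, -0.0002, -0.0006,  0.0001,  0.0004]), 'tau': array([  0.0001, -53.2639, -35.3281,   0.0709,   0.0235,  -0.0001]), 'ee_pos': array([ 0.1718, -0.5222,  0.216 ]), 'eef_rot': array([-1.5707,  0.001 , -1.253 ]), 'force': array([-0.6018, -0.8196,  0.5927]), 'moment': array([-0.0023, -0.0168, -0.0104]), 'grip_width': 0.0938903191106422}
```

View pics/t0.png

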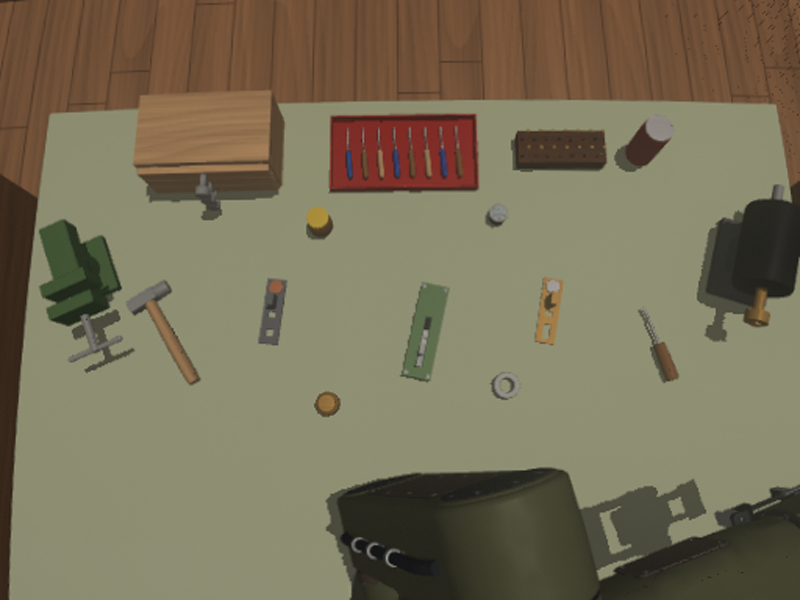

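View pics/s0.png

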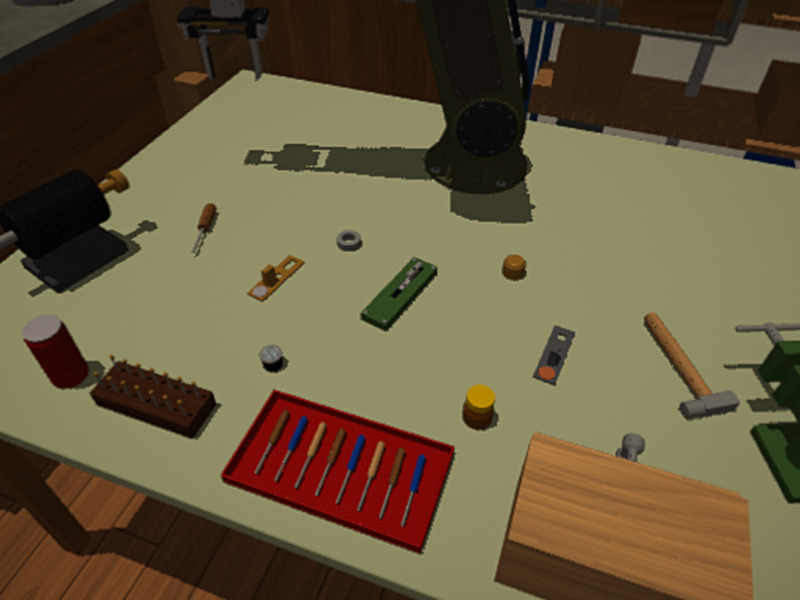

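The top view shows the fixture near (425,332), the brass plate at (548,310) with its badge end away from the robot, and the spare at (272,312). The stud end of the fixture is nearer the robot.

```bash
cat > h.py <<'E'
import cv2,numpy as np
from station import ctrl,imaging
np.set_printoptions(precision=4,suppress=True)
def cast(n,uv,z):
    i=imaging.camera_info(n);K=np.array(i["K"]);T=np.array(i["world_from_camera"])
    p=cv2.undistortPoints(np.array(uv,float).reshape(-1,1,2),K,np.array(i["D"])).reshape(-1,2)
    d=np.c_[p,np.ones(len(p))]@T[:3,:3].T
    return T[:3,3]+d*((z-T[2,3])/d[:,2:])
def proj(n,P):
    i=imaging.camera_info(n);T=np.linalg.inv(np.array(i["world_from_camera"]))
    return cv2.projectPoints(np.array(P,float).reshape(-1,1,3),cv2.Rodrigues(T[:3,:3])[0],T[:3,3],np.array(i["K"]),np.array(i["D"]))[0].reshape(-1,2)
def blob(n,im,lo,hi,seed,fill=True):
    m=cv2.inRange(cv2.cvtColor(im,cv2.COLOR_BGR2HSV),lo,hi)
    cs,_=cv2.findContours(m,cv2.RETR_EXTERNAL,cv2.CHAIN_APPROX_NONE)
    cs=[c for c in cs if cv2.contourArea(c)>60]
    return min(cs,key=lambda c:-cv2.pointPolygonTest(c,seed,True))
def rect(n,c,z):
    P=cast(n,c.reshape(-1,2),z)[:,:2]
    r=cv2.minAreaRect((P*1000).astype(np.float32)); m=cv2.moments((P*1000).astype(np.float32).reshape(-1,1,2))
    return r,(m['m10']/m['m00'],m['m01']/m['m00'])
E
python3 - <<'E'
from h import *
S={"top":((348,198),(272,212)),"scene":((177,178),(256,187))}
for n in S:
    im=cv2.imread(f"pics/{n}0.png"); hsv=cv2.cvtColor(im,cv2.COLOR_BGR2HSV)
    pl=blob(n,im,(8,120,60),(25,255,255),S[n][0]); fx=blob(n,im,(50,70,30),(80,255,255),S[n][1])
    for nm,c,z in(("plate",pl,.004),("fix",fx,.018)):
        print(n,nm,cv2.boundingRect(c),*rect(n,c,z))
    big=cv2.resize(im,None,fx=6,fy=6,interpolation=cv2.INTER_CUBIC)
    for nm,c in(("plate",pl),("fix",fx)):
        x,y,w,h=cv2.boundingRect(c);m=5
        cr=im[y-m:y+h+m,x-m:x+w+m]; print(nm,x-m,y-m,cr.shape)
        cv2.imwrite(f"pics/c_{n}_{nm}.png",cv2.resize(cr,None,fx=5.5,fy=5.5,interpolation=cv2.INTER_NEAREST))
a=[cv2.imread(f"pics/c_{n}_{m}.png") for n in S for m in("plate","fix")]
H=420;out=np.zeros((600,800,3),np.uint8)
pos=[(0,0),(180,0),(0,350),(400,0)]
for k,(c) in enumerate(a): print(c.shape)
x=0
for c in (a[0],a[1],a[3]):
    h=min(c.shape[0],600);w=min(c.shape[1],800-x);out[:h,x:x+w]=c[:h,:w];x+=w
cv2.imwrite("pics/m1.png",out)
E
```

```text
Traceback (most recent call last):
  File "h.py", line 16, in blob
    return min(cs,key=lambda c:-cv2.pointPolygonTest(c,seed,True))
ValueError: min() iterable argument is empty
```

```bash
sed -i 's/>60\]/>30]/' h.py; cat > m.py <<'E'
from h import *
S={"top":((346,205),(264,195)),"scene":((183,172),(250,198))}
for n in S:
    im=cv2.imread(f"pics/{n}0.png"); hsv=cv2.cvtColor(im,cv2.COLOR_BGR2HSV)
    print([hsv[s[1],s[0]] for s in S[n]])
    pl=blob(n,im,(8,115,60),(25,255,255),S[n][0]); fx=blob(n,im,(50,65,30),(85,255,255),S[n][1])
    for nm,c,z in(("plate",pl,.004),("fix",fx,.018)):
        print(n,nm,cv2.boundingRect(c),*rect(n,c,z))
        x,y,w,h=cv2.boundingRect(c);m=4
        cr=im[y-m:y+h+m,x-m:x+w+m]; print(nm,x-m,y-m,cr.shape)
        cv2.imwrite(f"pics/c_{n}_{nm}.png",cv2.resize(cr,None,fx=7,fy=7,interpolation=cv2.INTER_NEAREST))
out=np.zeros((600,800,3),np.uint8);x=0
for c in [cv2.imread(f"pics/c_{f}.png") for f in("top_plate","top_fix","scene_fix")]:
    h=min(c.shape[0],600);w=min(c.shape[1],800-x);out[:h,x:x+w]=c[:h,:w];print(x);x+=w
cv2.imwrite("pics/m1.png",out)
E
python3 m.py || python3 - <<'E'
import cv2
for n,ps in (("top",[(346,205),(352,190),(264,195),(275,190),(260,230)]),("scene",[(183,172),(250,198),(270,180)])):
    h=cv2.cvtColor(cv2.imread(f"pics/{n}0.png"),cv2.COLOR_BGR2HSV)
    print(n,[h[y,x].tolist() for x,y in ps])
E
```

```text
[array([ 17, 143, 162], dtype=uint8), array([ 31,  51, 144], dtype=uint8)]
top [[17, 143, 162], [19, 107, 81], [31, 51, 144], [45, 78, 108], [46, 76, 108]]
scene [[19, 167, 133], [48, 147, 73], [47, 149, 70]]Traceback (most recent call last):
  File "m.py", line 6, in <module>
    pl=blob(n,im,(8,115,60),(25,255,255),S[n][0]); fx=blob(n,im,(50,65,30),(85,255,255),S[n][1])
                                                      ~~~~^^^^^^^^^^^^^^^^^^^^^^^^^^^^^^^^^^^^^^
  File "h.py", line 16, in blob
    return min(cs,key=lambda c:-cv2.pointPolygonTest(c,seed,True))
ValueError: min() iterable argument is empty
```

```bash
sed -i 's/(50,65,30),(85,255,255)/(38,62,30),(75,255,255)/; s/(264,195)/(275,190)/; s/(8,115,60)/(8,100,60)/' m.py; python3 m.py
```

```text
[array([ 17, 143, 162], dtype=uint8), array([ 45,  78, 108], dtype=uint8)]
top plate (343, 178, 18, 43) ((528.4996948242188, -260.45147705078125), (38.31753158569336, 129.80284118652344), 78.83445739746094) (518.7557958853735, -258.9579451531233)
plate 339 174 (51, 26, 3)
top fix (257, 181, 30, 63) ((489.8295593261719, -18.13396453857422), (55.16326904296875, 185.59225463867188), 77.38758850097656) (489.5926728009027, -18.24759646702247)
fix 253 177 (71, 38, 3)
[array([ 19, 167, 133], dtype=uint8), array([ 48, 147,  73], dtype=uint8)]
scene plate (158, 163, 37, 30) ((526.5153198242188, -271.80389404296875), (59.17033386230469, 133.26727294921875), 78.91424560546875) (527.1368054770356, -266.0974044541641)
plate 154 159 (38, 45, 3)
scene fix (231, 165, 49, 47) ((494.96051025390625, -20.835979461669922), (60.291934967041016, 195.12185668945312), 77.70113372802734) (493.935087677124, -22.135702175653787)
fix 227 161 (55, 57, 3)
0
182
448
```

View pics/m1.png

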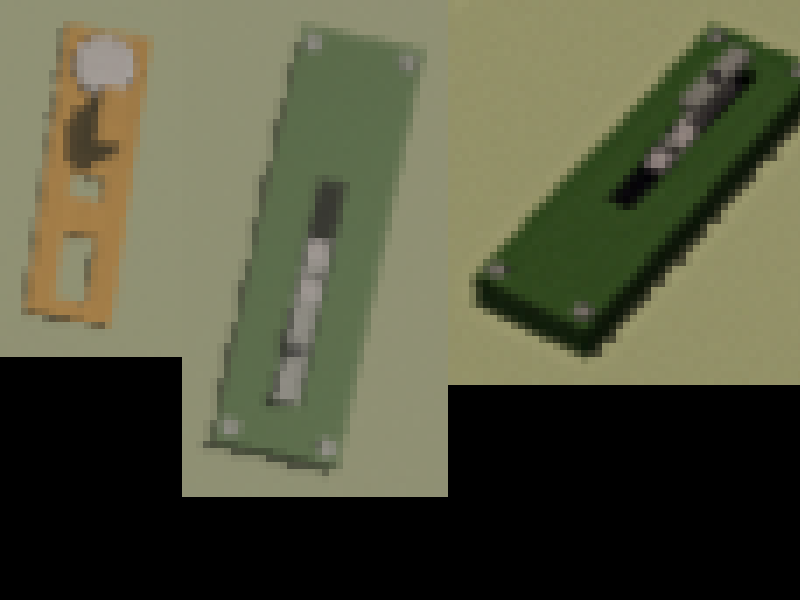

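The top-view fits match the nominal sizes. The plate is centred at (528.5, -260.5) mm with yaw -0.195, and the fixture_top point is near (452, -10) mm with yaw -0.220. The tool can't pitch, so I'll grip high on the tab and off-centre towards the badge, so the eye end hangs low.

>>> apply_moves(deltas=[{"dp": [0, 0, 0], "roll": 0.171, "grip": -1}, {"dp": [0, 0, 0], "roll": 0.171, "grip": -1}, {"dp": [0, 0, 0], "roll": 0.171, "grip": -1}, {"dp": [-0.04, 0, 0.04], "roll": 0, "grip": -1}, {"dp": [-0.04, 0, 0.04], "roll": 0, "grip": -1}, {"dp": [-0.04, 0, 0.04], "roll": 0, "grip": -1}, {"dp": [-0.04, 0, 0.04], "roll": 0, "grip": -1}, {"dp": [-0.04, 0, 0.04], "roll": 0, "grip": -1}, {"dp": [-0.04, 0, 0.04], "roll": 0, "grip": -1}, {"dp": [-0.04, 0, 0.04], "roll": 0, "grip": -1}])

```text
time_s: 1.35
ee_pos: [0.5022, -0.3008, 0.2162]
eef_rot: [-1.571, 0.0, -1.766]
force: [-0.1, 0.3, 0.8]
grip_width: 0.094
```

```bash
python3 - <<'E'
from h import *
# profile along fixture axis at centre line for both views, fixture frame from top fit
c=np.array([.4898,-.0181]);yaw=-.220
ux=np.array([np.cos(yaw),np.sin(yaw)]);uy=np.array([-ux[1],ux[0]]);o=c-.039*ux
print("fixture_top",o)
for n in("top","scene"):
    im=cv2.cvtColor(cv2.imread(f"pics/{n}0.png"),cv2.COLOR_BGR2HSV).astype(np.float32)
    for z in(.018,.032):
        print(n,z)
        for ch in (1,2):
            for y in(-.004,0,.004):
                xs=np.arange(-.045,.085,.004)
                P=np.c_[o+xs[:,None]*ux+y*uy,np.full(len(xs),z)]
                uv=proj(n,P).astype(np.float32)
                v=cv2.remap(im[:,:,ch],uv[:,:1],uv[:,1:],cv2.INTER_LINEAR).ravel()
                print("SV"[ch-1],y*1000,*[f"{int(a)}" for a in v])
E
```

```text
fixture_top [ 0.4517 -0.0096]
top 0.018
S -4.0 77 76 76 71 34 21 26 23 22 24 25 23 21 26 26 19 20 25 21 20 22 25 39 40 37 41 42 43 62 76 76 77 76
S 0 76 76 76 65 25 20 20 20 20 15 17 19 19 20 20 19 19 19 20 19 20 20 30 27 27 27 32 38 65 77 76 76 76
S 4.0 76 76 75 59 26 22 24 22 21 27 23 20 21 25 25 23 27 28 21 21 28 26 31 45 45 44 42 52 67 76 77 76 76
V -4.0 110 109 110 109 121 132 122 124 123 105 110 122 127 124 126 140 145 121 122 144 139 117 72 65 62 65 65 67 89 108 109 108 109
V 0 109 109 109 103 120 141 141 140 133 84 112 138 140 140 141 151 154 135 139 151 156 140 57 57 56 56 57 61 91 109 108 108 109
V 4.0 109 109 108 90 113 110 124 120 100 71 98 114 106 118 121 124 126 123 120 114 131 118 70 69 70 66 66 76 92 108 108 108 108
top 0.032
S -4.0 76 76 75 57 26 24 26 23 21 24 24 21 22 27 20 18 22 22 20 19 24 27 41 34 41 41 41 49 75 77 76 77 76
S 0 75 77 76 45 20 20 20 21 18 15 19 19 19 21 19 19 19 20 19 19 20 25 27 28 27 30 31 53 74 77 75 77 76
S 4.0 75 76 75 44 23 24 24 21 26 28 23 20 22 27 23 24 31 27 21 22 30 29 43 48 47 40 49 61 75 77 77 76 77
V -4.0 109 109 109 110 129 129 123
[... 1036 characters left out ...]
73 72 70 71
scene 0.032
S -4.0 76 87 120 98 36 33 34 36 26 32 35 32 33 34 34 64 101 96 110 110 109 107 105 110 138 153 142 136 141 137 140 143 146
S 0 75 83 128 108 46 34 32 32 32 31 37 35 33 33 34 34 38 32 31 33 36 31 32 31 38 95 75 69 110 74 97 142 148
S 4.0 74 82 123 156 119 99 86 53 37 29 34 34 32 29 33 32 32 33 32 32 32 35 30 30 32 64 119 111 81 88 88 138 148
V -4.0 150 128 86 80 112 115 115 112 66 57 92 116 114 111 89 68 75 70 60 68 70 60 65 67 60 61 61 58 60 59 61 66 72
V 0 149 132 82 76 88 95 93 92 81 63 79 91 89 85 70 81 97 129 110 105 91 84 110 113 83 19 17 17 18 13 26 63 72
V 4.0 150 133 92 68 65 64 45 30 31 49 49 49 45 48 48 54 61 123 139 133 97 72 122 139 94 22 7 9 8 10 19 57 73
```

>>> apply_moves(deltas=[{"dp": [-0.0223, 0, 0.0234], "roll": 0, "grip": -1}, {"dp": [-0.0223, 0.02, 0.0233], "roll": 0, "grip": -1}, {"dp": [0, 0.035, 0], "roll": 0, "grip": -1}, {"dp": [0, 0.035, 0], "roll": 0, "grip": -1}, {"dp": [0, 0.035, 0], "roll": 0, "grip": -1}, {"dp": [0, 0.033, 0], "roll": 0, "grip": -1}, {"dp": [0, 0.02, 0], "roll": 0, "grip": -1}, {"dp": [0, 0, 0], "roll": 0, "grip": -1}], newtons=4)

```text
time_s: 2.35
ee_pos: [0.5548, -0.2671, 0.0373]
eef_rot: [-1.573, 0.001, -1.766]
force: [-0.1, 0.2, 0.2]
grip_width: 0.0938
```

```bash
cat > snap.py <<'E'
import sys
from h import *
k=sys.argv[1]; o=ctrl.get_obs(); p=o["ee_pos"]; print(p,o["eef_rot"],o["force"],o["grip_width"],o["time_s"])
out=[]
for n in("scene","top"):
    im=imaging.camera(n); cv2.imwrite(f"pics/{n}{k}.png",im)
    q=np.array([p[0],p[1],.03]) if len(sys.argv)<3 else np.array(eval(sys.argv[2]))
    u,v=proj(n,q)[0].astype(int); x0=max(u-32,0);y0=max(v-36,0)
    print(n,"crop origin",x0,y0,"scale 6.25")
    out.append(cv2.resize(im[y0:y0+72,x0:x0+64],(400,450),interpolation=cv2.INTER_CUBIC))
cv2.imwrite(f"pics/v{k}.png",np.hstack(out))
E
python3 snap.py 1
```

```text
[ 0.5548 -0.2671  0.0373] [-1.5731  0.0007 -1.766 ] [-0.1029  0.1682  0.168 ] 0.0938400049494064 2.35
scene crop origin 138 140 scale 6.25
top crop origin 322 152 scale 6.25
```

View pics/v1.png

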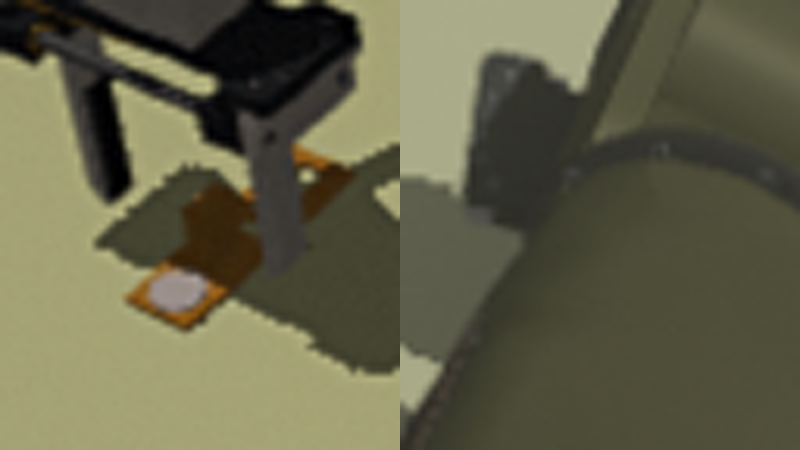

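The fingers straddle the tab (scene crop about (205,215)), and the badge is at (178,290). Next I close softly.

>>> apply_moves(deltas=[{"dp": [0, 0, 0], "roll": 0, "grip": 1}, {"dp": [0, 0, 0], "roll": 0, "grip": 1}, {"dp": [0, 0, 0], "roll": 0, "grip": 1}, {"dp": [0, 0, 0], "roll": 0, "grip": 1}, {"dp": [0, 0, 0], "roll": 0, "grip": 1}, {"dp": [0, 0, 0], "roll": 0, "grip": 1}, {"dp": [0, 0, 0], "roll": 0, "grip": 1}, {"dp": [0, 0, 0], "roll": 0, "grip": 1}], newtons=5)

```text
time_s: 3.45
ee_pos: [0.5553, -0.2674, 0.0384]
eef_rot: [-1.571, 0.0, -1.766]
force: [-0.4, -0.4, 0.2]
grip_width: 0.0176
```

>>> apply_moves(deltas=[{"dp": [0, -0.01, 0], "roll": 0, "grip": 1}, {"dp": [0, -0.01, 0], "roll": 0, "grip": 1}, {"dp": [0, -0.01, 0], "roll": 0, "grip": 1}, {"dp": [0, -0.01, 0], "roll": 0, "grip": 1}, {"dp": [0, -0.01, 0], "roll": 0, "grip": 1}, {"dp": [0, -0.01, 0], "roll": 0, "grip": 1}, {"dp": [0, 0, 0], "roll": 0, "grip": 1}])

```text
time_s: 4.32
ee_pos: [0.5556, -0.2676, 0.0994]
eef_rot: [-1.569, -0.0, -1.766]
force: [0.2, 0.6, -1.3]
grip_width: 0.0119
```

```bash
python3 snap.py 2
```

```text
[ 0.5556 -0.2676  0.0994] [-1.5694 -0.0005 -1.766 ] [ 0.1585  0.571  -1.2935] 0.011907409499410727 4.325
scene crop origin 137 140 scale 6.25
top crop origin 322 151 scale 6.25
```

View pics/v2.png

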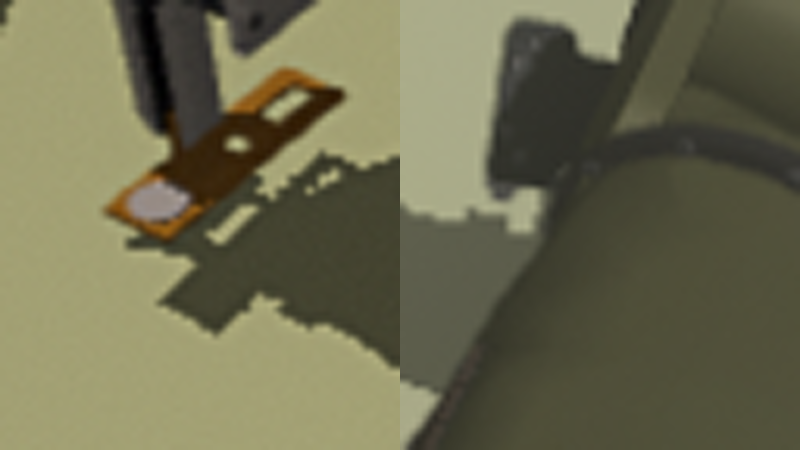

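```bash
cat >> h.py <<'E'
def vplane(n,uv,p0,yaw):
    "ray ∩ vertical plane through p0 along yaw -> (along, z) relative to p0.xy"
    i=imaging.camera_info(n);K=np.array(i["K"]);T=np.array(i["world_from_camera"])
    q=cv2.undistortPoints(np.array(uv,float).reshape(-1,1,2),K,np.array(i["D"])).reshape(-1,2)
    d=np.c_[q,np.ones(len(q))]@T[:3,:3].T;c=T[:3,3]
    nn=np.array([-np.sin(yaw),np.cos(yaw),0]);u=np.array([np.cos(yaw),np.sin(yaw)])
    P=c+d*(((np.r_[p0[:2],0]-c)@nn)/(d@nn))[:,None]
    return np.c_[(P[:,:2]-p0[:2])@u,P[:,2]]
def pose(n,uv,p0,yaw):
    "uv of badge centre, window centre, eye centre -> tilt (badge up +), plate-frame coords of TCP"
    A=vplane(n,uv,p0,yaw); a,w,e=A
    d=a-e; L=np.hypot(*d); t=np.arctan2(d[1],d[0])-np.arctan2(4,91)*0-np.arcsin(.003/.091)
    print("badge,window,eye (x,z mm):",(A*1000).round(1).tolist(),"L",round(L*1000,1),"(91) tilt deg",round(np.degrees(t),1))
    return A,t
E
python3 - <<'E'
from h import *
p=ctrl.get_obs()["ee_pos"]
uv=[(137+x/6.25,140+y/6.25) for x,y in((158,202),(238,143),(288,105))]
pose("scene",uv,p,-.195)
# reference check on the initial picture, plate flat on bench
E
```

```text
badge,window,eye (x,z mm): [[25.8, 65.0], [-29.8, 59.3], [-66.7, 56.2]] L 92.9 (91) tilt deg 3.5
```

Plate is level, about 3.5° tilted, with the TCP at plate x of about 66. I'll try a looser grip so it swings eye-end down.

>>> apply_moves(deltas=[{"dp": [0, 0, 0], "roll": 0, "grip": 1}, {"dp": [0, 0, 0], "roll": 0, "grip": 1}, {"dp": [0, -0.004, 0], "roll": 0, "grip": 1}, {"dp": [0, 0.004, 0], "roll": 0, "grip": 1}, {"dp": [0, -0.004, 0], "roll": 0, "grip": 1}, {"dp": [0, 0.004, 0], "roll": 0, "grip": 1}, {"dp": [0, 0, 0], "roll": 0, "grip": 1}, {"dp": [0, 0, 0], "roll": 0, "grip": 1}], newtons=3)

```text
time_s: 5.42
ee_pos: [0.5553, -0.2674, 0.0984]
eef_rot: [-1.571, 0.0, -1.766]
force: [0.5, 0.3, -2.0]
grip_width: 0.012
```

```bash
cat > det.py <<'E'
import sys
from h import *
n="scene";im=imaging.camera(n);k=sys.argv[1];cv2.imwrite(f"pics/scene{k}.png",im)
o=ctrl.get_obs();p=o["ee_pos"];yaw=o["eef_rot"][2]+np.pi/2
u,v=proj(n,p)[0].astype(int);h=cv2.cvtColor(im,cv2.COLOR_BGR2HSV)
x0,y0=max(u-50,0),max(v-35,0);sub=h[y0:y0+90,x0:x0+100]
# badge: greyish blob (low sat) bright, adjoining brass
br=cv2.inRange(sub,(8,150,25),(24,255,255)); m=cv2.inRange(sub,(0,0,95),(180,70,255))
m&=cv2.dilate(br,np.ones((7,7),np.uint8))
cs,_=cv2.findContours(m,cv2.RETR_EXTERNAL,cv2.CHAIN_APPROX_NONE)
for c in cs:
    a=cv2.contourArea(c)
    if a>8:
        M=cv2.moments(c);q=(x0+M['m10']/M['m00'],y0+M['m01']/M['m00']);print("grey",a,np.round(q,1),vplane(n,[q],p,yaw).round(4)*1000)
ys,xs=np.nonzero(br)
cs,_=cv2.findContours(br,cv2.RETR_EXTERNAL,cv2.CHAIN_APPROX_NONE)
print("brass blobs",[(cv2.contourArea(c),cv2.boundingRect(c)) for c in cs if cv2.contourArea(c)>15])
print("tcp",p,"yaw",yaw,"F",o["force"],"w",o["grip_width"],"t",o["time_s"],"origin",x0,y0)
cv2.imwrite(f"pics/d{k}.png",cv2.resize(im[y0:y0+90,x0:x0+100],None,fx=6,fy=6,interpolation=cv2.INTER_CUBIC))
E
python3 det.py 3
```

```text
grey 22.5 [160.1 171.5] [[32.9 73.6]]
brass blobs [(207.0, (36, 35, 38, 20)), (91.5, (11, 7, 11, 19))]
tcp [ 0.5553 -0.2674  0.0984] yaw -0.1952029836725271 F [-0.2224  0.7093 -2.0554] w 0.011884500073730424 t 5.475 origin 116 123
```

View pics/d3.png

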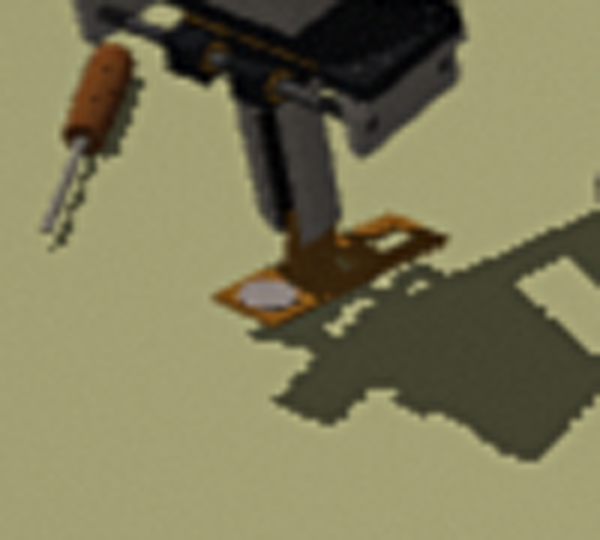

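The plate has swung: badge at crop (268,294), window (345,263), eye (393,240).

```bash
python3 - <<'E'
from h import *
p=ctrl.get_obs()["ee_pos"]
uv=[(116+x/6,123+y/6) for x,y in((267,294),(345,263),(393,241))]
pose("scene",uv,p,-.195)
E
```

```text
badge,window,eye (x,z mm): [[31.8, 70.9], [-20.9, 50.7], [-55.9, 39.0]] L 93.3 (91) tilt deg 18.1
```

>>> apply_moves(deltas=[{"dp": [0, -0.006, 0], "roll": 0, "grip": 1}, {"dp": [0, 0.006, 0], "roll": 0, "grip": 1}, {"dp": [0, -0.006, 0], "roll": 0, "grip": 1}, {"dp": [0, 0.006, 0], "roll": 0, "grip": 1}, {"dp": [0, -0.006, 0], "roll": 0, "grip": 1}, {"dp": [0, 0.006, 0], "roll": 0, "grip": 1}, {"dp": [0, 0, 0], "roll": 0, "grip": 1}, {"dp": [0, 0, 0], "roll": 0, "grip": 1}], newtons=3)

```text
time_s: 6.48
ee_pos: [0.5553, -0.2674, 0.0983]
eef_rot: [-1.571, 0.0, -1.766]
force: [0.5, 1.0, -1.8]
grip_width: 0.0119
```

```bash
python3 det.py 4; python3 - <<'E'
# openings: dark/light holes search inside brass hull, along plate axis: sample brightness along line badge->eye
from h import *
im=cv2.imread("pics/scene4.png");h=cv2.cvtColor(im,cv2.COLOR_BGR2HSV)
for y in range(158,180): print(y,*[f"{h[y,x,0]:3d}/{h[y,x,1]:3d}" for x in range(150,194,2)])
E
```

```text
grey 22.5 [160.1 171.5] [[33.  73.6]]
brass blobs [(205.0, (36, 35, 38, 19)), (92.5, (11, 7, 11, 19))]
tcp [ 0.5553 -0.2674  0.0984] yaw -0.19515197137296325 F [-1.0154 -0.6304 -1.6894] w 0.011629156095240976 t 6.525 origin 116 123
158  30/ 73  29/ 73  29/ 71  29/ 74  29/ 74  17/ 28   0/ 22  17/187  17/ 36  21/ 30  20/ 27  24/ 40  29/ 73  29/ 73  29/ 72  24/ 94  29/ 72  30/ 72  29/ 74  29/ 74  29/ 73  28/ 74
159  29/ 74  28/ 74  29/ 72  29/ 74  28/ 75  24/ 59 150/ 11  16/211  12/ 40  20/ 26  18/ 23  24/ 77  29/ 72  31/ 70  22/115  17/181  20/143  27/ 80  29/ 69  29/ 73  29/ 72  29/ 74
160  29/ 73  29/ 71  29/ 71  29/ 72  29/ 73  27/ 68   0/ 14  17/211  12/ 40  18/ 21  10/ 27  26/ 93  29/ 71  23/117  16/200  17/213  16/210  18/168  28/ 77  29/ 73  29/ 73  28/ 74
161  29/ 73  29/ 74  28/ 77  29/ 75  29/ 73  28/ 75  30/ 64  17/186  16/ 45  23/ 17  14/ 90  24/ 96  25/ 96  17/198  17/217  17/205  18/178  17/215  21/132  29/ 76  29/ 72  29/ 74
162  29/ 72  29/ 74  29/ 74  29/ 74  29/ 72  29/ 75  29/ 74  19/154  15/ 49  17/ 36  16/186  18/166  18/181  16/221  17/198  24/ 98  27/ 82  17/183 
[... 2391 characters left out ...]
  29/ 70  29/ 71  25/102  16/205  17/203  20/134  30/ 68  30/ 73  30/ 74  29/ 75  29/ 72  28/ 75  30/ 72  30/ 75  27/ 78  30/ 80  29/ 80  30/ 75  29/ 75  30/ 74
177  29/ 74  29/ 74  29/ 72  29/ 71  29/ 72  24/107  20/136  30/ 66  30/ 65  32/ 73  29/ 76  29/ 74  31/ 77  30/ 71  29/ 73  31/ 76  30/ 69  31/ 78  30/ 72  31/ 78  29/ 79  29/ 74
178  28/ 74  29/ 72  29/ 73  29/ 73  29/ 72  33/ 81  30/ 68  32/ 71  29/ 77  30/ 77  30/ 76  29/ 74  30/ 69  29/ 77  29/ 75  29/ 77  30/ 72  30/ 76  30/ 72  30/ 72  30/ 71  29/ 77
179  29/ 74  29/ 74  29/ 70  28/ 75  30/ 77  29/ 81  31/ 80  28/ 79  29/ 78  30/ 75  30/ 73  29/ 78  29/ 77  30/ 74  29/ 80  32/ 75  27/ 76  30/ 75  29/ 75  30/ 79  30/ 71  30/ 72
```

```bash
cat > pp.py <<'E'
import sys
from h import *
def solve(im,p,yaw,box=None,verbose=True):
    n="scene";h=cv2.cvtColor(im,cv2.COLOR_BGR2HSV)
    m=cv2.inRange(h,(8,112,25),(24,255,255))|cv2.inRange(h,(0,0,95),(16,60,255))
    u,v=proj(n,np.r_[p[:2],p[2]-.035])[0]
    mm=np.zeros_like(m);x0,y0=int(u-32),int(v-14);mm[y0:int(v+28),x0:int(u+34)]=255;m&=mm
    m=cv2.morphologyEx(m,cv2.MORPH_CLOSE,np.ones((5,5),np.uint8))
    cs,_=cv2.findContours(m,cv2.RETR_EXTERNAL,cv2.CHAIN_APPROX_NONE);c=max(cs,key=cv2.contourArea)
    # extremes along the projected plate axis give end edges; mid-ends on the vertical plane
    q=cv2.convexHull(c).reshape(-1,2)
    _,tri=None,None
    e=cv2.approxPolyN(cv2.convexHull(c),4,None) if hasattr(cv2,"approxPolyN") else None
    return c,e.reshape(-1,2) if e is not None else None
if __name__=="__main__":
    im=cv2.imread(f"pics/scene{sys.argv[1]}.png");o=ctrl.get_obs();p=o["ee_pos"];yaw=o["eef_rot"][2]+np.pi/2
    c,e=solve(im,p,yaw);print(cv2.contourArea(c),e.tolist())
    e=e[np.argsort(e[:,0])].astype(float);B=e[:2].mean(0);E=e[2:].mean(0)
    A=vplane("scene",[B,E],p,yaw)*1000;d=A[0]-A[1]
    print("badge end, eye end",A.round(1).tolist(),"L",np.hypot(*d).round(1),"tilt",np.degrees(np.arctan2(d[1],d[0])).round(1))
E
python3 pp.py 4; python3 pp.py 2; python3 - <<'E'
from h import *
p=ctrl.get_obs()["ee_pos"];y=-.195
for B,E in (((156.5,174.3),(184.5,160.7)),):
    A=vplane("scene",[B,E],p,y)*1000;d=A[0]-A[1];print(A,np.hypot(*d),np.degrees(np.arctan2(d[1],d[0])))
E
```

```text
315.0 [[199, 160], [161, 177], [151, 172], [164, 158]]
badge end, eye end [[49.6, 75.3], [-58.7, 53.4]] L 110.5 tilt 11.4
367.0 [[194, 153], [164, 179], [153, 174], [166, 153]]
badge end, eye end [[42.5, 62.1], [-56.6, 78.1]] L 100.4 tilt -9.2
[[ 47.7581  74.6236]
 [-70.1938  38.351 ]] 123.4032081031142 17.093701334617165
```

Tilt is about 18°, held by friction, and I need about 28°. I'll nudge the eye end lightly against the fixture's far end face to pivot it further in the grip. First I carry it there.

>>> apply_moves(deltas=[{"dp": [0, -0.008, 0], "roll": 0.025, "grip": 1}, {"dp": [0, -0.008, 0], "roll": 0, "grip": 1}, {"dp": [-0.01, -0.008, 0.0026], "roll": 0, "grip": 1}, {"dp": [-0.02, 0, 0.005], "roll": 0, "grip": 1}, {"dp": [-0.03, 0, 0.008], "roll": 0, "grip": 1}, {"dp": [-0.04, 0, 0.01], "roll": 0, "grip": 1}, {"dp": [-0.045, 0, 0.011], "roll": 0, "grip": 1}, {"dp": [-0.04, 0, 0.01], "roll": 0, "grip": 1}, {"dp": [-0.03, 0, 0.008], "roll": 0, "grip": 1}, {"dp": [-0.014, 0, 0.004], "roll": 0, "grip": 1}])

```text
time_s: 7.78
ee_pos: [0.663, -0.054, 0.122]
eef_rot: [-1.571, 0.0, -1.789]
force: [-0.5, -0.0, -2.0]
grip_width: 0.0121
```

```bash
python3 det.py 5
```

```text
grey 38.0 [212.4 212.3] [[35.3 99.7]]
brass blobs [(359.0, (33, 34, 40, 24))]
tcp [ 0.6633 -0.0535  0.1221] yaw -0.21769393277075388 F [ 0.4084  0.725  -2.4172] w 0.012037374662705326 t 7.825 origin 170 162
```

View pics/d5.png

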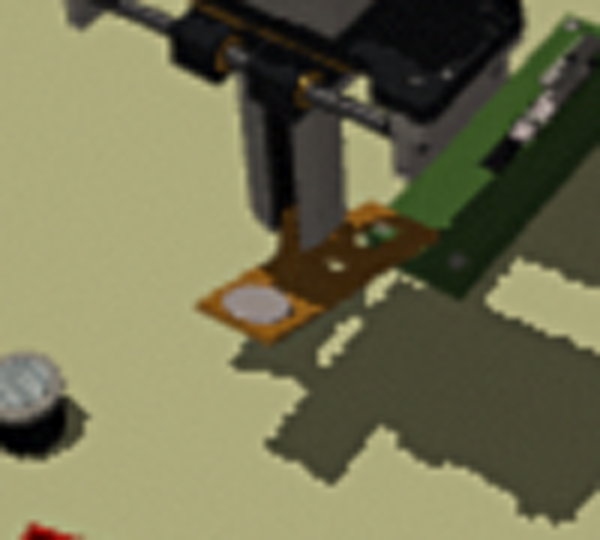

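Badge at crop (256,302), window (335,266), eye (377,234). End corners are (198,306), (268,342), (371,203) and (438,238).

```bash
python3 - <<'E'
from h import *
o=ctrl.get_obs();p=o["ee_pos"];yaw=-.2177
f=lambda L:[(170+x/6,162+y/6) for x,y in L]
pose("scene",f([(256,302),(335,266),(378,234)]),p,yaw)
A=vplane("scene",f([(233,324),(405,220)]),p,yaw)*1000;d=A[0]-A[1];print(A,np.hypot(*d),np.degrees(np.arctan2(d[1],d[0])))
u=np.array([.976,-.218]);print("fixture xy of tcp",(p[:2]-[.4517,-.0096])@u,(p[:2]-[.4517,-.0096])@[.218,.976])
E
```

```text
badge,window,eye (x,z mm): [[34.3, 98.8], [-19.3, 71.5], [-51.4, 63.0]] L 92.9 (91) tilt deg 20.8
[[ 49.657   99.9139]
 [-72.2977  53.5921]] 130.45559452187587 20.798188190939136
fixture xy of tcp 0.21609901199245637 0.0032490992614153838
```

>>> apply_moves(deltas=[{"dp": [0.003, 0.015, 0], "roll": 0.002, "grip": 1}, {"dp": [0, 0.015, 0], "roll": 0, "grip": 1}, {"dp": [0, 0.014, -0.002], "roll": 0, "grip": 1}, {"dp": [0, 0, -0.004], "roll": 0, "grip": 1}, {"dp": [0, 0, -0.003], "roll": 0, "grip": 1}, {"dp": [0, 0, -0.002], "roll": 0, "grip": 1}, {"dp": [0, -0.001, -0.002], "roll": 0, "grip": 1}, {"dp": [0, -0.001, -0.0015], "roll": 0, "grip": 1}, {"dp": [0, -0.001, -0.0015], "roll": 0, "grip": 1}])

```text
time_s: 8.95
ee_pos: [0.6463, -0.0561, 0.0817]
eef_rot: [-1.57, 0.0, -1.793]
force: [0.2, -0.8, -0.8]
grip_width: 0.0116
```

>>> apply_moves(deltas=[{"dp": [0, -0.001, -0.0015], "roll": 0, "grip": 1}, {"dp": [0, -0.001, -0.0015], "roll": 0, "grip": 1}, {"dp": [0, -0.001, -0.0015], "roll": 0, "grip": 1}, {"dp": [0, 0, 0], "roll": 0, "grip": 1}])

```text
time_s: 9.45
ee_pos: [0.6418, -0.0551, 0.0845]
eef_rot: [-1.571, -0.0, -1.793]
force: [0.5, -0.4, -1.9]
grip_width: 0.0119
```

```bash
python3 det.py 6
```

```text
grey 25.0 [215.6 215.8] [[37.8 65.7]]
brass blobs [(222.0, (34, 35, 36, 21))]
tcp [ 0.6418 -0.0551  0.0844] yaw -0.22216748970901135 F [-0.002   0.1569 -1.6922] w 0.011706673562058156 t 9.5 origin 173 166
```

View pics/d6.png

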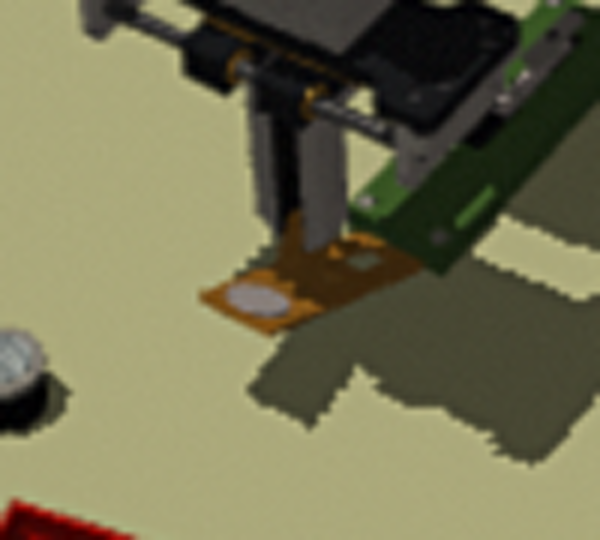

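Badge at (259,299), end corners (200,296), (272,334), (358,236) and (425,265), with the eye end against the fixture's end face.

```bash
cat > q.py <<'E'
from h import *
def q(org,badge,ends,eye=None):
    o=ctrl.get_obs();p=o["ee_pos"];yaw=o["eef_rot"][2]+np.pi/2
    f=lambda L:[(org[0]+x/6,org[1]+y/6) for x,y in L]
    e=np.array(ends,float);A=vplane("scene",f([badge,(e[0]+e[1])/2,(e[2]+e[3])/2]),p,yaw)*1000
    d=A[1]-A[2];t=np.arctan2(d[1],d[0]);t2=np.arctan2(A[0,1]-A[2,1],A[0,0]-A[2,0])-np.arcsin(.003/.1135)
    print(A.round(1).tolist(),"L",np.hypot(*d).round(1),"tilt",np.degrees([t,t2]).round(1))
    for c,pl in((A[0],(91,6)),(A[1],(107,2)),(A[2],(-22.5,2))):
        r=np.array([0,p[2]*1000])-c;x=r[0]*np.cos(t)+r[1]*np.sin(t);z=-r[0]*np.sin(t)+r[1]*np.cos(t);print("TCP plate",(pl[0]+x).round(1),(pl[1]+z).round(1))
    r=p[:2]-np.array([.4517,-.0096]);print("fix xy mm",(r@[.976,-.218]*1000).round(1),(r@[.218,.976]*1000).round(1),"z",p[2],"F",o["force"],"t",o["time_s"])
E
python3 -c "
from q import *
q((173,166),(259,299),[(200,296),(272,334),(358,236),(425,265)])"
```

```text
[[35.6, 63.3], [51.2, 68.1], [-62.1, 4.2]] L 130.2 tilt [29.4 29.7]
TCP plate 70.4 41.9
TCP plate 70.4 41.4
TCP plate 71.0 41.4
fix xy mm 195.5 -3.0 z 0.08444265011221709 F [-0.002   0.1569 -1.6922] t 9.5
```

```bash
python3 - <<'E'
from h import *
C={"top":((253,177),[(133,42),(226,62),(48,427),(146,447)]),"scene":((227,161),[(269,35),(349,72),(49,270),(135,312)])}
for n,(o,L) in C.items():
    im=cv2.imread(f"pics/{n}0.png");S=cv2.cvtColor(im,cv2.COLOR_BGR2HSV)[:,:,1].astype(float)
    W=[]
    for x,y in L:
        u,v=int(o[0]+x/7),int(o[1]+y/7);w=S[v-2:v+3,u-2:u+3];w=np.clip(np.percentile(w,60)-w-8,0,None)
        g=np.mgrid[v-2:v+3,u-2:u+3];W.append([(w*g[1]).sum()/w.sum(),(w*g[0]).sum()/w.sum()])
    P=cast(n,W,.018)[:,:2]*1000;print(n,np.round(W,1).tolist(),P.round(1).tolist(),"mean",P.mean(0))
    ax=(P[0]+P[1]-P[2]-P[3])/2;print(" yaw",np.arctan2(ax[1],ax[0]),np.hypot(*ax),np.hypot(*(P[0]-P[1])))
# cross profile through the head (z .032), fixture x -28..-14 and -4..8
c=np.array([.4517,-.0096]);yaw=-.22;ux=np.array([np.cos(yaw),np.sin(yaw)]);uy=np.array([-ux[1],ux[0]])
for n in("top","scene"):
    S=cv2.cvtColor(cv2.imread(f"pics/{n}0.png"),cv2.COLOR_BGR2HSV).astype(np.float32)
    ys=np.arange(-.014,.0141,.002);acc=[]
    for x in np.r_[np.arange(-.027,-.015,.002),np.arange(-.003,.008,.002)]:
        uv=proj(n,np.c_[c+x*ux+ys[:,None]*uy,np.full(len(ys),.032)]).astype(np.float32)
        acc.append(np.stack([cv2.remap(S[:,:,k],uv[:,:1],uv[:,1:],cv2.INTER_LINEAR).ravel() for k in(1,2)]))
    print(n,"S",np.mean(acc,0)[0].astype(int),"V",np.mean(acc,0)[1].astype(int))
E
```

```text
top [[271.2, 182.5], [284.8, 185.5], [259.4, 237.5], [273.2, 240.5]] [[577.7, -16.9], [568.1, -58.0], [411.8, 20.7], [402.4, -20.0]] mean [490.0068 -18.5454]
 yaw -0.2238883382524515 170.1109239698462 42.154624041691
scene [[265.3, 166.0], [276.9, 170.3], [233.3, 198.8], [245.9, 205.0]] [[401.6, -22.2], [408.1, 17.2], [565.9, -62.3], [576.0, -20.4]] mean [487.8718 -21.9103]
 yaw 2.9119630515187356 170.58857646307382 39.96393809133727
top S [75 75 76 68 43 23 20 20 20 23 42 69 76 76 76] V [110 110 109 104 107 125 137 140 137 113  96 101 106 108 108]
scene S [153 135  95  56  37  34  33  34  39  58  85 109 133 147 149] V [ 69  74  84  98 110 114 110  91  66  49  41  39  47  63  71]
```

Tilt is now about 29.5°, with the TCP at plate (70.5, 41.5). The two cameras differ by about 4 mm laterally on the fixture, so I'll go between them and feel. Next I lift and carry it back over the stud.

>>> apply_moves(deltas=[{"dp": [0, -0.002, 0.002], "roll": 0.001, "grip": 1}, {"dp": [0, -0.012, 0.001], "roll": 0, "grip": 1}, {"dp": [0, -0.015, 0], "roll": 0, "grip": 1}, {"dp": [0, -0.015, 0], "roll": 0, "grip": 1}, {"dp": [-0.001, -0.008, -0.01], "roll": 0, "grip": 1}, {"dp": [0, 0, -0.02], "roll": 0, "grip": 1}, {"dp": [0, 0, -0.03], "roll": 0, "grip": 1}, {"dp": [0, 0, -0.03], "roll": 0, "grip": 1}, {"dp": [0, 0, -0.03], "roll": 0, "grip": 1}, {"dp": [0, 0, -0.03], "roll": 0, "grip": 1}], newtons=6)

```text
time_s: 10.75
ee_pos: [0.4971, -0.0212, 0.1367]
eef_rot: [-1.571, 0.0, -1.794]
force: [0.4, -0.7, -1.8]
grip_width: 0.0115
```

>>> apply_moves(deltas=[{"dp": [0, 0, -0.02], "roll": 0, "grip": 1}, {"dp": [0, 0, -0.012], "roll": 0, "grip": 1}, {"dp": [0, 0, -0.004], "roll": 0, "grip": 1}, {"dp": [0, 0, 0], "roll": 0, "grip": 1}])

```text
time_s: 11.25
ee_pos: [0.4638, -0.0137, 0.1366]
eef_rot: [-1.57, 0.0, -1.794]
force: [0.1, -0.8, -2.7]
grip_width: 0.0117
```

```bash
python3 det.py 7
```

```text
grey 10.0 [254. 161.] [[ 41.7 120.8]]
brass blobs [(128.0, (35, 35, 30, 18)), (17.5, (38, 0, 25, 10))]
tcp [ 0.464  -0.0137  0.1365] yaw -0.2232716314305847 F [ 0.3447 -0.2139 -1.634 ] w 0.011885845737018362 t 11.3 origin 212 113
```

View pics/d7.png

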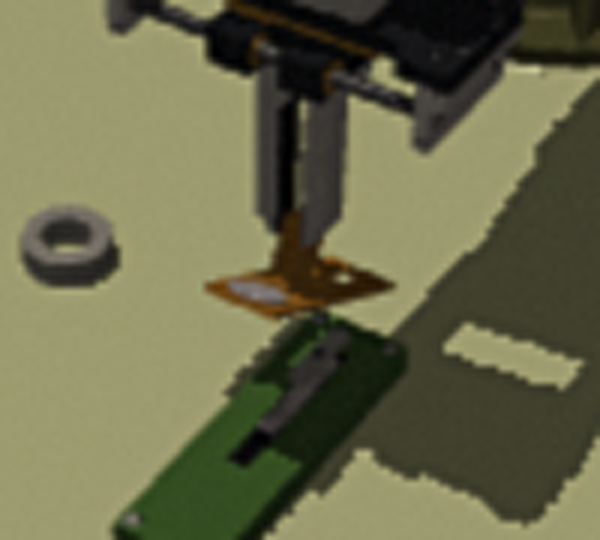

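Badge at (256,291), end corners (207,287), (278,318), (328,262) and (395,285). The plate is now above the fixture's stud end.

```bash
python3 -c "
from q import *
q((212,113),(256,291),[(207,287),(278,318),(326,260),(395,285)])
# block far/near edge check vs TCP: cross-track of tab foot centre between cameras
"
```

```text
[[38.3, 116.5], [49.6, 117.8], [-59.3, 58.4]] L 124.1 tilt [28.6 29.3]
TCP plate 67.0 41.9
TCP plate 72.4 42.2
TCP plate 67.0 42.2
fix xy mm 12.9 -1.3 z 0.13650872133456654 F [ 0.3447 -0.2139 -1.634 ] t 11.3
```

>>> apply_moves(deltas=[{"dp": [0, 0.008, 0], "roll": 0, "grip": 1}, {"dp": [0, 0.008, 0], "roll": 0, "grip": 1}, {"dp": [0, 0.006, 0], "roll": 0, "grip": 1}, {"dp": [0, 0.004, 0], "roll": 0, "grip": 1}, {"dp": [0, 0.003, 0], "roll": 0, "grip": 1}, {"dp": [0, 0.001, 0], "roll": 0, "grip": 1}, {"dp": [0, 0, 0], "roll": 0, "grip": 1}])

```text
time_s: 12.18
ee_pos: [0.4637, -0.0136, 0.1065]
eef_rot: [-1.571, 0.0, -1.794]
force: [1.0, 0.1, -1.7]
grip_width: 0.0118
```

>>> apply_moves(deltas=[{"dp": [0, 0.001, 0], "roll": 0, "grip": 1}, {"dp": [0, 0.001, 0], "roll": 0, "grip": 1}, {"dp": [0, 0.0005, 0], "roll": 0, "grip": 1}, {"dp": [0, 0, 0], "roll": 0, "grip": 1}])

```text
time_s: 12.68
ee_pos: [0.4636, -0.0137, 0.1039]
eef_rot: [-1.571, -0.0, -1.794]
force: [0.2, 0.2, -1.7]
grip_width: 0.0119
```

>>> apply_moves(deltas=[{"dp": [0, 0.001, 0], "roll": 0, "grip": 1}, {"dp": [0, 0.0005, 0], "roll": 0, "grip": 1}, {"dp": [0, 0, 0], "roll": 0, "grip": 1}])

```text
time_s: 13.05
ee_pos: [0.4636, -0.0136, 0.1024]
eef_rot: [-1.571, 0.0, -1.794]
force: [0.5, 0.6, -1.4]
grip_width: 0.0118
```

>>> apply_moves(deltas=[{"dp": [0, 0.001, 0], "roll": 0, "grip": 1}, {"dp": [0, 0.0005, 0], "roll": 0, "grip": 1}, {"dp": [0, 0, 0], "roll": 0, "grip": 1}])

```text
time_s: 13.42
ee_pos: [0.4637, -0.0136, 0.1009]
eef_rot: [-1.571, -0.0, -1.794]
force: [0.3, -0.8, -1.3]
grip_width: 0.0114
```

>>> apply_moves(deltas=[{"dp": [0, 0.001, 0], "roll": 0, "grip": 1}, {"dp": [0, 0, 0], "roll": 0, "grip": 1}])

```text
time_s: 13.68
ee_pos: [0.4637, -0.0136, 0.1]
eef_rot: [-1.571, 0.0, -1.794]
force: [0.7, -0.5, -0.8]
grip_width: 0.012
```

>>> apply_moves(deltas=[{"dp": [0, 0.001, 0], "roll": 0, "grip": 1}, {"dp": [0, 0, 0], "roll": 0, "grip": 1}])

```text
time_s: 13.92
ee_pos: [0.4636, -0.0136, 0.0989]
eef_rot: [-1.571, -0.0, -1.794]
force: [1.0, 0.2, -1.3]
grip_width: 0.0119
```

```bash
cat > avg.py <<'E'
from h import *
F=[];M=[]
for k in range(6):
    im=imaging.camera("scene");o=ctrl.get_obs();F.append(o["force"]);M.append(o["moment"])
cv2.imwrite("pics/last.png",im)
r=o["ee_pos"][:2]-np.array([.4517,-.0096]);print("F",np.mean(F,0),"M",np.mean(M,0),"fix x,y",r@[.9752,-.2216]*1000,r@[.2216,.9752]*1000,"z",o["ee_pos"][2],"w",o["grip_width"],"t",o["time_s"])
E
python3 avg.py
```

```text
F [ 0.3022 -0.1451 -0.5336] M [ 0.0266 -0.0753 -0.0079] fix x,y 12.483496450097729 -1.2986714899886003 z 0.09892084691415869 w 0.011639038211681442 t 14.225
```

>>> apply_moves(deltas=[{"dp": [0, 0.001, 0], "roll": 0, "grip": 1}, {"dp": [0, 0, 0], "roll": 0, "grip": 1}])

```text
time_s: 14.48
ee_pos: [0.4634, -0.0136, 0.0978]
eef_rot: [-1.571, -0.0, -1.794]
force: [0.1, -0.2, -1.4]
grip_width: 0.0122
```

```bash
python3 avg.py;python3 det.py 8
```

```text
F [-0.3383 -0.0888 -1.6225] M [ 0.0459  0.1025 -0.0034] fix x,y 12.484983081503549 -1.282998931126874 z 0.097925803495595 w 0.011661451175030564 t 14.775
grey 14.5 [254.4 171.7] [[39.5 79.4]]
brass blobs [(156.0, (36, 35, 31, 19))]
tcp [ 0.4636 -0.0136  0.0979] yaw -0.22318194427381965 F [-0.4677 -0.1672 -1.2305] w 0.011727852374773322 t 14.825 origin 211 124
```

View pics/d8.png

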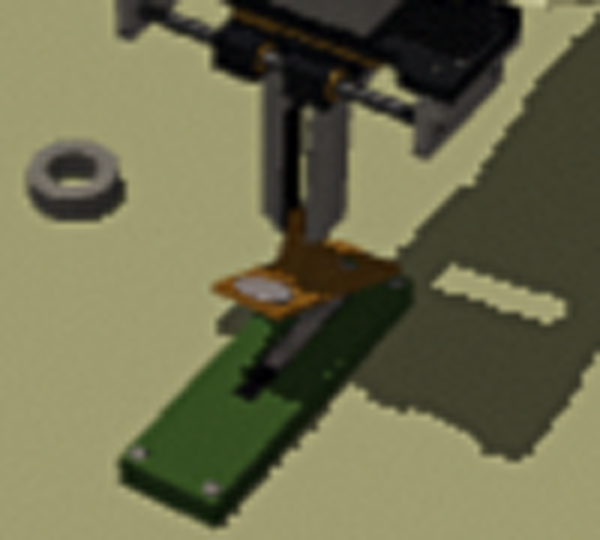

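Badge at (263,289), end corners (213,288), (282,318), (335,243) and (400,268). The bar now rests near the stud end of the face.

```bash
python3 -c "
from q import *
q((211,124),(263,289),[(213,288),(282,318),(335,243),(400,268)])"
```

```text
[[37.2, 76.0], [50.6, 77.4], [-62.7, 23.1]] L 125.6 tilt [25.6 26.4]
TCP plate 67.0 41.8
TCP plate 70.3 42.3
TCP plate 66.4 42.3
fix xy mm 12.5 -1.3 z 0.09793152083891285 F [-0.4677 -0.1672 -1.2305] t 14.825
```

Contact pivoted the plate slightly, to about 26°, so the bar is on the face. I lift 1 mm and push in along +x.

>>> apply_moves(deltas=[{"dp": [0, -0.001, 0], "roll": 0, "grip": 1}, {"dp": [0, 0, 0.002], "roll": 0, "grip": 1}, {"dp": [0, 0, 0.002], "roll": 0, "grip": 1}, {"dp": [0, 0, 0.002], "roll": 0, "grip": 1}, {"dp": [0, 0, 0.002], "roll": 0, "grip": 1}, {"dp": [0, 0, 0.002], "roll": 0, "grip": 1}, {"dp": [0, 0, 0.002], "roll": 0, "grip": 1}, {"dp": [0, 0, 0.002], "roll": 0, "grip": 1}, {"dp": [0, 0, 0.002], "roll": 0, "grip": 1}, {"dp": [0, 0, 0], "roll": 0, "grip": 1}])

```text
time_s: 16.08
ee_pos: [0.4793, -0.0172, 0.0989]
eef_rot: [-1.571, 0.0, -1.794]
force: [-0.9, -0.9, -2.5]
grip_width: 0.0122
```

```bash
python3 avg.py
```

```text
F [ 0.1516  0.1423 -1.9175] M [ 0.0511  0.0087 -0.0129] fix x,y 28.47817659177952 -1.2947043500545696 z 0.09895290506818051 w 0.011649932061542075 t 16.375
```

No contact yet, and the hook is just under the near wing. I now feel laterally for the wing with the eye's side bars.

>>> apply_moves(deltas=[{"dp": [-0.0005, 0, 0], "roll": 0, "grip": 1}, {"dp": [-0.0005, 0, 0], "roll": 0, "grip": 1}, {"dp": [-0.0005, 0, 0], "roll": 0, "grip": 1}, {"dp": [0, 0, 0], "roll": 0, "grip": 1}])

```text
time_s: 16.88
ee_pos: [0.4796, -0.0157, 0.099]
eef_rot: [-1.571, -0.0, -1.794]
force: [-0.1, 0.0, -2.1]
grip_width: 0.0114
```

```bash
python3 avg.py
```

```text
F [ 0.048   0.1534 -1.6137] M [0.0276 0.0001 0.0232] fix x,y 28.533977878685207 0.19771339827244278 z 0.0989367780530364 w 0.011837065136519853 t 17.175
```

>>> apply_moves(deltas=[{"dp": [0.001, 0, 0], "roll": 0, "grip": 1}, {"dp": [0.001, 0, 0], "roll": 0, "grip": 1}, {"dp": [0.001, 0, 0], "roll": 0, "grip": 1}, {"dp": [0, 0, 0], "roll": 0, "grip": 1}])

```text
time_s: 17.68
ee_pos: [0.4789, -0.0187, 0.0989]
eef_rot: [-1.571, 0.0, -1.794]
force: [-0.4, 0.0, -2.1]
grip_width: 0.0121
```

```bash
python3 avg.py
```

```text
F [-0.2178  0.0656 -2.2572] M [ 0.1265  0.0047 -0.0253] fix x,y 28.534426316150213 -2.7685424605695945 z 0.09897287195526053 w 0.01177829756530474 t 17.975
```

>>> apply_moves(deltas=[{"dp": [-0.0015, 0, 0], "roll": 0, "grip": 1}, {"dp": [0, 0, 0.001], "roll": 0, "grip": 1}, {"dp": [0, 0, 0.001], "roll": 0, "grip": 1}, {"dp": [0, 0, 0.001], "roll": 0, "grip": 1}, {"dp": [0, 0, 0.001], "roll": 0, "grip": 1}, {"dp": [0, 0, 0.001], "roll": 0, "grip": 1}, {"dp": [0, 0, 0.001], "roll": 0, "grip": 1}, {"dp": [0, 0, 0.001], "roll": 0, "grip": 1}, {"dp": [0, 0, 0.001], "roll": 0, "grip": 1}, {"dp": [0, 0, 0], "roll": 0, "grip": 1}], newtons=20)

```text
time_s: 19.23
ee_pos: [0.4871, -0.019, 0.0989]
eef_rot: [-1.571, 0.0, -1.794]
force: [0.3, -0.9, -2.3]
grip_width: 0.0117
```

```bash
python3 avg.py
```

```text
F [ 0.0743  0.2082 -1.8759] M [0.0354 0.0172 0.009 ] fix x,y 36.5080995095055 -1.2813764493435025 z 0.0989322280122032 w 0.011854551700391285 t 19.525
```

>>> apply_moves(deltas=[{"dp": [0, 0, 0.001], "roll": 0, "grip": 1}, {"dp": [0, 0, 0.001], "roll": 0, "grip": 1}, {"dp": [0, 0, 0], "roll": 0, "grip": 1}])

```text
time_s: 19.9
ee_pos: [0.489, -0.0194, 0.0989]
eef_rot: [-1.571, -0.0, -1.794]
force: [0.6, -0.0, -1.7]
grip_width: 0.0117
```

```bash
python3 avg.py
```

```text
F [-0.3392 -0.1744 -1.8576] M [0.0437 0.0026 0.0298] fix x,y 38.506762104290246 -1.2910938999526564 z 0.09893467488223959 w 0.011848506679790738 t 20.2
```

>>> apply_moves(deltas=[{"dp": [0, 0, 0.001], "roll": 0, "grip": 1}, {"dp": [0, 0, 0.001], "roll": 0, "grip": 1}, {"dp": [0, 0, 0], "roll": 0, "grip": 1}])

```text
time_s: 20.58
ee_pos: [0.491, -0.0199, 0.0989]
eef_rot: [-1.571, 0.0, -1.794]
force: [-0.5, 0.6, -2.8]
grip_width: 0.0116
```

```bash
python3 avg.py
```

```text
F [-0.2284  0.0472 -2.1284] M [ 0.0383 -0.0187  0.0125] fix x,y 40.53024720209261 -1.2684139748948327 z 0.09896066053393858 w 0.011666632252691513 t 20.875
```

>>> apply_moves(deltas=[{"dp": [0, 0, 0.001], "roll": 0, "grip": 1}, {"dp": [0, 0, 0.0005], "roll": 0, "grip": 1}, {"dp": [0, 0, 0], "roll": 0, "grip": 1}])

```text
time_s: 21.25
ee_pos: [0.4924, -0.0202, 0.0989]
eef_rot: [-1.571, -0.0, -1.794]
force: [0.2, 0.0, -2.0]
grip_width: 0.0118
```

```bash
python3 avg.py
```

```text
F [ 0.1369  0.1242 -1.8332] M [ 0.0504 -0.005  -0.0033] fix x,y 41.98785881323872 -1.2846222409909676 z 0.09893778512551617 w 0.011718096563669055 t 21.55
```

>>> apply_moves(deltas=[{"dp": [0, 0, 0.001], "roll": 0, "grip": 1}, {"dp": [0, 0, 0.0005], "roll": 0, "grip": 1}, {"dp": [0, 0, 0], "roll": 0, "grip": 1}])

```text
time_s: 21.92
ee_pos: [0.4939, -0.0205, 0.0989]
eef_rot: [-1.571, -0.0, -1.794]
force: [0.0, 0.5, -2.3]
grip_width: 0.0118
```

```bash
python3 avg.py
```

```text
F [ 0.019  -0.1356 -1.501 ] M [0.0462 0.0152 0.0008] fix x,y 43.496305539101016 -1.2721329953904388 z 0.09893774860769215 w 0.011781292025190343 t 22.225
```

>>> apply_moves(deltas=[{"dp": [0, 0, 0.001], "roll": 0, "grip": 1}, {"dp": [0, 0, 0], "roll": 0, "grip": 1}])

```text
time_s: 22.48
ee_pos: [0.4949, -0.0207, 0.0989]
eef_rot: [-1.571, -0.0, -1.794]
force: [0.3, -0.5, -2.2]
grip_width: 0.0114
```

```bash
python3 avg.py
```

```text
F [ 0.1116  0.3701 -2.3688] M [ 0.0487  0.0087 -0.0095] fix x,y 44.51353663335146 -1.2976652906644972 z 0.09895203813980422 w 0.011754724686924282 t 22.775
```

>>> apply_moves(deltas=[{"dp": [0, 0, 0.001], "roll": 0, "grip": 1}, {"dp": [0, 0, 0], "roll": 0, "grip": 1}])

```text
time_s: 23.02
ee_pos: [0.4958, -0.0209, 0.0989]
eef_rot: [-1.571, 0.0, -1.794]
force: [-0.4, 0.0, -1.4]
grip_width: 0.0118
```

```bash
python3 avg.py; python3 det.py 9
```

```text
F [-0.3243 -0.0824 -1.8674] M [ 0.0638  0.2004 -0.0237] fix x,y 45.47148358353858 -1.2874634625158234 z 0.09892959080150442 w 0.011670668444746587 t 23.325
grey 17.0 [248.1 178.4] [[38.8 79.1]]
brass blobs [(150.5, (35, 35, 32, 19))]
tcp [ 0.4958 -0.0209  0.0989] yaw -0.22324421803537198 F [-0.8237 -0.3761 -2.2808] w 0.011390117778870104 t 23.375 origin 205 130
```

View pics/d9.png

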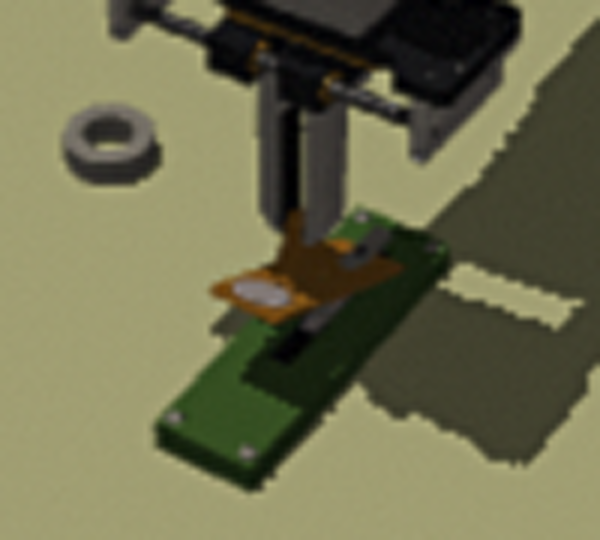

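The picture shows the near wing's end rising through the eye at (370,240), with the bar under it. The My jump (0.01 to 0.20) marks the neck contact at TCP fixture x of about 45.4. I now level in small arc steps with a light grip, keeping the hook at the neck.

```bash
python3 -c "
from q import *
q((205,130),(262,291),[(211,290),(278,320),(340,240),(402,267)])"
```

```text
[[35.8, 76.5], [50.3, 79.2], [-63.8, 24.0]] L 126.7 tilt [25.8 26.3]
TCP plate 68.6 41.8
TCP plate 70.3 41.7
TCP plate 67.5 41.7
fix xy mm 45.5 -1.5 z 0.09892832511951259 F [-0.8237 -0.3761 -2.2808] t 23.375
```

>>> apply_moves(deltas=[{"dp": [0, 0, 0], "roll": 0, "grip": 1}, {"dp": [0, 0.001, 0.001], "roll": 0, "grip": 1}, {"dp": [0, 0.001, 0.001], "roll": 0, "grip": 1}, {"dp": [0, 0.001, 0.001], "roll": 0, "grip": 1}, {"dp": [0, 0, 0], "roll": 0, "grip": 1}], newtons=4)

```text
time_s: 24.0
ee_pos: [0.4988, -0.0216, 0.0958]
eef_rot: [-1.571, 0.0, -1.794]
force: [-0.8, -0.6, -1.7]
grip_width: 0.0122
```

```bash
python3 avg.py; python3 det.py 10|grep -v brass
```

```text
F [-0.3457  0.1536 -2.0364] M [ 0.0647  0.0547 -0.0021] fix x,y 48.49562202736983 -1.2545190450520338 z 0.0959485706672642 w 0.011688672595401612 t 24.3
grey 18.5 [247.6 180.1] [[38.  74.6]]
tcp [ 0.4987 -0.0216  0.096 ] yaw -0.22319707745065465 F [-0.6022  0.4136 -2.3418] w 0.012248081763748267 t 24.35 origin 205 131
```

>>> apply_moves(deltas=[{"dp": [0, 0.001, 0.001], "roll": 0, "grip": 1}, {"dp": [0, 0.001, 0.001], "roll": 0, "grip": 1}, {"dp": [0, 0.001, 0.001], "roll": 0, "grip": 1}, {"dp": [0, 0.001, 0.0009], "roll": 0, "grip": 1}, {"dp": [0, 0.001, 0.0009], "roll": 0, "grip": 1}, {"dp": [0, 0, 0], "roll": 0, "grip": 1}])

```text
time_s: 25.1
ee_pos: [0.5034, -0.0227, 0.0908]
eef_rot: [-1.571, -0.0, -1.794]
force: [-0.2, 0.0, -1.8]
grip_width: 0.012
```

```bash
python3 avg.py; python3 det.py 11|grep -v brass
```

```text
F [-0.1831  0.1577 -1.9765] M [ 0.0679  0.0806 -0.0135] fix x,y 53.320254055689986 -1.2858801045561994 z 0.0909876436265095 w 0.012097210277541376 t 25.4
grey 21.5 [247.  182.6] [[36.6 67.8]]
tcp [ 0.5034 -0.0227  0.091 ] yaw -0.2232012792571343 F [ 0.6336 -0.1306 -2.0339] w 0.011938613966444498 t 25.45 origin 204 133
```

>>> apply_moves(deltas=[{"dp": [0, 0.001, 0.0009], "roll": 0, "grip": 1}, {"dp": [0, 0.001, 0.0009], "roll": 0, "grip": 1}, {"dp": [0, 0.001, 0.0009], "roll": 0, "grip": 1}, {"dp": [0, 0.001, 0.0008], "roll": 0, "grip": 1}, {"dp": [0, 0.001, 0.0008], "roll": 0, "grip": 1}, {"dp": [0, 0, 0], "roll": 0, "grip": 1}])

```text
time_s: 26.2
ee_pos: [0.5076, -0.0236, 0.0859]
eef_rot: [-1.571, -0.0, -1.794]
force: [-0.7, 1.0, -1.7]
grip_width: 0.0117
```

```bash
python3 avg.py; python3 det.py 12|grep -v brass
```

```text
F [-0.0114 -0.2617 -2.2856] M [0.0751 0.1185 0.0134] fix x,y 57.61892490146723 -1.2836210852243395 z 0.08597172003382134 w 0.011953332524492249 t 26.5
grey 28.0 [246.4 185.1] [[35.2 60.5]]
tcp [ 0.5076 -0.0236  0.086 ] yaw -0.22318508337147502 F [ 0.1619  0.2981 -1.3035] w 0.012014652897338081 t 26.55 origin 203 136
```

>>> apply_moves(deltas=[{"dp": [0, 0.001, 0.0007], "roll": 0, "grip": 1}, {"dp": [0, 0.001, 0.0007], "roll": 0, "grip": 1}, {"dp": [0, 0.001, 0.0007], "roll": 0, "grip": 1}, {"dp": [0, 0.001, 0.0006], "roll": 0, "grip": 1}, {"dp": [0, 0.001, 0.0006], "roll": 0, "grip": 1}, {"dp": [0, 0, 0], "roll": 0, "grip": 1}])

```text
time_s: 27.3
ee_pos: [0.5108, -0.0244, 0.0808]
eef_rot: [-1.571, -0.0, -1.794]
force: [-0.2, -0.6, -1.9]
grip_width: 0.0119
```

```bash
python3 avg.py; python3 det.py 13|grep -v brass
```

```text
F [-0.409   0.0014 -2.2777] M [0.0629 0.1281 0.0238] fix x,y 60.91959037901178 -1.2730546083693255 z 0.08097293884925263 w 0.011895761264538484 t 27.6
grey 29.5 [246.1 187.1] [[33.5 54. ]]
tcp [ 0.5108 -0.0244  0.081 ] yaw -0.22324489240581924 F [-1.2314  0.2894 -2.6523] w 0.011757075238259168 t 27.65 origin 202 138
```

>>> apply_moves(deltas=[{"dp": [0, 0.001, 0.0006], "roll": 0, "grip": 1}, {"dp": [0, 0.001, 0.0006], "roll": 0, "grip": 1}, {"dp": [0, 0.001, 0.0006], "roll": 0, "grip": 1}, {"dp": [0, 0.001, 0.0006], "roll": 0, "grip": 1}, {"dp": [0, 0.001, 0.0006], "roll": 0, "grip": 1}, {"dp": [0, 0, 0], "roll": 0, "grip": 1}])

```text
time_s: 28.4
ee_pos: [0.5137, -0.025, 0.0759]
eef_rot: [-1.571, -0.0, -1.794]
force: [-1.0, -0.1, -1.2]
grip_width: 0.0117
```

```bash
python3 avg.py; python3 det.py 14|grep -v brass
```

```text
F [-0.6922 -0.0327 -1.6118] M [0.0743 0.1103 0.0069] fix x,y 63.90113834775547 -1.2936058401556643 z 0.0759566094002896 w 0.012056048629053125 t 28.7
grey 33.0 [246.  189.2] [[31.  46.2]]
tcp [ 0.5137 -0.025   0.076 ] yaw -0.22321898012490404 F [-0.0323 -0.2724 -1.5464] w 0.011791267848525728 t 28.75 origin 202 140
```

>>> apply_moves(deltas=[{"dp": [0, 0.001, 0.0005], "roll": 0, "grip": 1}, {"dp": [0, 0.001, 0.0005], "roll": 0, "grip": 1}, {"dp": [0, 0.001, 0.0004], "roll": 0, "grip": 1}, {"dp": [0, 0, 0], "roll": 0, "grip": 1}])

```text
time_s: 29.25
ee_pos: [0.5152, -0.0253, 0.0729]
eef_rot: [-1.571, 0.0, -1.794]
force: [0.3, 0.5, -1.5]
grip_width: 0.0118
```

```bash
python3 avg.py; python3 det.py 15|grep -v brass
```

```text
F [ 0.3181 -0.1233 -2.0177] M [ 0.0364 -0.0018  0.0246] fix x,y 65.37981342499928 -1.2671212720923297 z 0.0730290385502611 w 0.011778065315579426 t 29.55
grey 34.5 [245.7 190.4] [[31.  42.7]]
tcp [ 0.5151 -0.0253  0.073 ] yaw -0.22321211190662016 F [ 1.0284 -0.127  -2.0828] w 0.011684923849566903 t 29.6 origin 201 141
```

>>> apply_moves(deltas=[{"dp": [0, 0.001, 0.0004], "roll": 0, "grip": 1}, {"dp": [0, 0.001, 0.0004], "roll": 0, "grip": 1}, {"dp": [0, 0, 0], "roll": 0, "grip": 1}])

```text
time_s: 29.98
ee_pos: [0.5159, -0.0255, 0.0708]
eef_rot: [-1.571, 0.0, -1.794]
force: [1.1, -0.9, -0.5]
grip_width: 0.0121
```

```bash
python3 avg.py; python3 det.py 16|grep -v brass
```

```text
F [ 0.1196  0.0869 -1.4101] M [ 0.0214 -0.0014 -0.0233] fix x,y 66.08866727794263 -1.2926226657277782 z 0.07094829578799844 w 0.012195205224080062 t 30.275
grey 33.0 [245.8 191.2] [[29.9 39.4]]
tcp [ 0.5159 -0.0255  0.0709] yaw -0.22318180780374375 F [ 0.6699 -0.2382 -1.5465] w 0.011663633383495936 t 30.325 origin 201 141
```

>>> apply_moves(deltas=[{"dp": [0, 0.001, 0], "roll": 0, "grip": 1}, {"dp": [0, 0.001, 0], "roll": 0, "grip": 1}, {"dp": [0, 0, 0], "roll": 0, "grip": 1}])

```text
time_s: 30.7
ee_pos: [0.516, -0.0255, 0.069]
eef_rot: [-1.571, 0.0, -1.794]
force: [1.6, -1.2, 0.4]
grip_width: 0.012
```

```bash
python3 avg.py; python3 det.py 17|grep -v brass
```

```text
F [ 0.8317 -0.1272 -0.1991] M [-0.0068 -0.1478  0.0014] fix x,y 66.16125465831986 -1.2652409942156544 z 0.06899412354140838 w 0.011843027555608008 t 31.0
grey 33.5 [246.  191.6] [[29.  36.9]]
tcp [ 0.516  -0.0255  0.069 ] yaw -0.2232069344576253 F [ 0.8948 -1.2141 -0.1881] w 0.012059891246713696 t 31.05 origin 201 142
```

>>> apply_moves(deltas=[{"dp": [0, 0.001, 0], "roll": 0, "grip": 1}, {"dp": [0, 0.001, 0], "roll": 0, "grip": 1}, {"dp": [0, 0, 0], "roll": 0, "grip": 1}])

```text
time_s: 31.42
ee_pos: [0.5159, -0.0255, 0.0669]
eef_rot: [-1.571, 0.0, -1.794]
force: [1.2, 0.0, -0.1]
grip_width: 0.0122
```

```bash
python3 avg.py; python3 det.py 18|grep -v brass
```

```text
F [ 1.1707  0.0868 -0.3049] M [-0.0029 -0.1322 -0.0127] fix x,y 66.08395787628638 -1.2792632256706444 z 0.06692632271489439 w 0.011992379182474505 t 31.725
grey 35.0 [246.2 192.2] [[28.2 33.7]]
tcp [ 0.5158 -0.0255  0.0669] yaw -0.22322262596683884 F [ 1.311   0.0397 -1.1301] w 0.011991051579687665 t 31.775 origin 201 142
```

```bash
cat > amap.py <<'E'
import sys
from h import *
im=cv2.imread(f"pics/scene{sys.argv[1]}.png");x0,y0,x1,y1=map(int,sys.argv[2:6])
s=2;sub=cv2.resize(im[y0:y1,x0:x1],None,fx=s,fy=s,interpolation=cv2.INTER_CUBIC)
h=cv2.cvtColor(sub,cv2.COLOR_BGR2HSV).astype(int)
def c(p):
    H,S,V=p
    if H<24 and S>105: return 'B' if V>70 else 'b'
    if 36<H<80 and S>90: return '-' if V>45 else '_'
    if S<62: return '#' if V>100 else ('o' if V>45 else 'k')
    if V<40: return 'k'
    return '.'
for r in range(h.shape[0]): print(f"{y0+r/s:6.1f}"," ".join([])+"".join(c(p) for p in h[r]))
E
python3 amap.py 18 230 166 292 202; python3 - <<'E'
from h import *
# predicted pixels if plate level, underside at height h above face, TCP plate x = X
o=ctrl.get_obs();p=o["ee_pos"];yaw=-.2232;u=np.array([np.cos(yaw),np.sin(yaw),0]);w=np.array([-u[1],u[0],0])
for X in (69,):
  for hh in(0,4,7):
    P=[np.r_[p[:2],0]+u*(a-X)*1e-3+w*b*1e-3+[0,0,.018+(hh+4)*1e-3] for a,b in((107,-19),(107,19),(-22.5,-19),(-22.5,19),(-14.5,0),(14.5,0),(36,0),(91,0))]
    print(X,hh,proj("scene",P).round(1).tolist())
E
```

```text
166.0 ............................ooooookkkkkkk..#ooooooooooooo........---o###o.---oooooookkkoooooo...............................
 166.5 ............................ooooookkkkkkk...ooooooooooooo........---.o##.----oooooookkoooooo................................
 167.0 ............................ooooookkkkkkk..#ooooooooooooo.......------------.oooooooooooooo.................................
 167.5 ............................ooooookkkkkkk..#ooooooooooooo........----------.oooooooooooooo..................................
 168.0 ............................ooooookkkkkkk..#ooooooooooooo..........-------.oooooooooooooo...................................
 168.5 ............................ooooookkkkk_kk.oooooooooooooo......BBBB...---.oooooooooooooo._--................................
 169.0 ............................ooooookkkkkkkkooooooooooooooo...-.BBBBBBB..-.oooooooooooooo._____-..............................
 169.5 ............................ooooookkkkkkkkooooooooooooooo..-..BBBBBBBBB.ooooooooooooook_______..............................
 170.0 ............................ooooookkkk
[... 8104 characters left out ...]
..................................
 201.0 ..--------------------------------------------______-.......................................................................
 201.5 ..-___----------------------------------------______........................................................................
69 0 [[238.7, 194.6], [249.9, 199.9], [262.7, 169.1], [273.5, 173.7], [266.7, 172.9], [261.6, 178.4], [257.7, 182.6], [247.4, 193.8]]
69 4 [[238.7, 193.6], [249.9, 198.9], [262.7, 168.1], [273.5, 172.7], [266.7, 171.9], [261.6, 177.4], [257.7, 181.6], [247.4, 192.8]]
69 7 [[238.7, 192.9], [249.9, 198.2], [262.8, 167.4], [273.6, 172.0], [266.7, 171.2], [261.6, 176.7], [257.8, 180.9], [247.4, 192.1]]
```

The map shows the plate nearly level about 4 mm above the face, lying on the dowel, with the head entirely inside the eye. I now draw back in -x slowly.

>>> apply_moves(deltas=[{"dp": [0, 0, -0.001], "roll": 0, "grip": 1}, {"dp": [0, 0, -0.001], "roll": 0, "grip": 1}, {"dp": [0, 0, -0.001], "roll": 0, "grip": 1}, {"dp": [0, 0, 0], "roll": 0, "grip": 1}])

```text
time_s: 32.28
ee_pos: [0.5129, -0.0248, 0.0669]
eef_rot: [-1.571, -0.0, -1.794]
force: [1.1, -0.3, -0.6]
grip_width: 0.0116
```

```bash
python3 avg.py
```

```text
F [ 0.3313 -0.2123 -0.4537] M [ 0.0142 -0.0487  0.0122] fix x,y 63.06493071765951 -1.3011202988155062 z 0.06686805950757939 w 0.011940057366208899 t 32.575
```

>>> apply_moves(deltas=[{"dp": [0, 0, -0.001], "roll": 0, "grip": 1}, {"dp": [0, 0, -0.001], "roll": 0, "grip": 1}, {"dp": [0, 0, 0], "roll": 0, "grip": 1}])

```text
time_s: 32.95
ee_pos: [0.5107, -0.0243, 0.0668]
eef_rot: [-1.571, -0.0, -1.794]
force: [-0.4, 0.8, -1.2]
grip_width: 0.012
```

```bash
python3 avg.py; python3 det.py 19|grep -v brass
```

```text
F [-0.7143  0.1662 -2.1533] M [ 0.0622  0.0829 -0.0043] fix x,y 61.03814709347457 -1.2824354333934305 z 0.06686501565757982 w 0.012200634865456058 t 33.25
grey 37.5 [247.1 191.1] [[28.2 33.9]]
tcp [ 0.511  -0.0244  0.0669] yaw -0.2231673903145719 F [-0.096 -0.355 -1.514] w 0.011845250431686246 t 33.3 origin 202 141
```

Support vanished (Fz back to -2.1), so the dowel is probably under the window. I lower gently.

>>> apply_moves(deltas=[{"dp": [0, 0.001, 0], "roll": 0, "grip": 1}, {"dp": [0, 0.0005, 0], "roll": 0, "grip": 1}, {"dp": [0, 0, 0], "roll": 0, "grip": 1}])

```text
time_s: 33.67
ee_pos: [0.5109, -0.0244, 0.0653]
eef_rot: [-1.571, -0.0, -1.794]
force: [-0.5, 1.0, -1.7]
grip_width: 0.0122
```

```bash
python3 avg.py
```

```text
F [-0.8388  0.3144 -1.8945] M [ 0.0683  0.2314 -0.015 ] fix x,y 61.07101430549339 -1.2710029119899506 z 0.06540956770283779 w 0.012016802182275075 t 33.975
```

>>> apply_moves(deltas=[{"dp": [0, 0.001, 0], "roll": 0, "grip": 1}, {"dp": [0, 0, 0], "roll": 0, "grip": 1}])

```text
time_s: 34.22
ee_pos: [0.511, -0.0244, 0.0644]
eef_rot: [-1.571, 0.0, -1.794]
force: [-1.9, -0.5, -1.3]
grip_width: 0.0117
```

```bash
python3 avg.py; python3 det.py 20|grep -v brass
```

```text
F [-0.7766  0.2971 -1.8502] M [0.0832 0.2272 0.026 ] fix x,y 61.1156186347648 -1.295012742399086 z 0.06443078569259963 w 0.011774214547205258 t 34.525
grey 31.0 [247.  191.8] [[28.6 31.8]]
tcp [ 0.511  -0.0244  0.0645] yaw -0.22319540014684858 F [-1.6778  0.3232 -1.481 ] w 0.011661403723479884 t 34.575 origin 202 142
```

>>> apply_moves(deltas=[{"dp": [0, 0, -0.0007], "roll": 0, "grip": 1}, {"dp": [0, 0, -0.0006], "roll": 0, "grip": 1}, {"dp": [0, 0, 0], "roll": 0, "grip": 1}])

```text
time_s: 34.95
ee_pos: [0.5098, -0.0241, 0.0645]
eef_rot: [-1.571, 0.0, -1.794]
force: [-0.6, -1.3, -2.2]
grip_width: 0.012
```

```bash
python3 avg.py;python3 det.py 21|grep -v brass; python3 amap.py 21 232 164 280 202 | cut -c1-104
```

```text
F [ 0.1099 -0.0975 -2.0796] M [ 0.0258 -0.0131  0.0058] fix x,y 59.85028994316727 -1.2900812861201136 z 0.06444508525718722 w 0.011814419614882297 t 35.25
grey 36.0 [247.4 191.6] [[28. 31.]]
tcp [ 0.5098 -0.0241  0.0644] yaw -0.22325917995013178 F [-0.2407 -0.7834 -2.1164] w 0.011699448217104062 t 35.3 origin 202 142
 164.0 ...........................ooooookkkbkkk.oooooooooooooo..........-........oooooooooooooooooooo..
 164.5 ...........................ooooookkkkkkk..ooooooooooooo...................ooooooooooooooooooo...
 165.0 ...........................ooooookkkkkkk..ooooooooooooo.........-.##.--....ooooooooooooooooo....
 165.5 ...........................ooooookkkkkkk..ooooooooooooo.......--.ooo.-----..oooooookkkooooo.....
 166.0 ...........................ooooookkkkkkk..ooooooooooooo......---o###o.-----.oooooookkoooooo.....
 166.5 ...........................ooooookkkkbkk.oooooooooooooo......---.o#o.------.ooooooooooooo.......
 167.0 ...........................ooooookkkkkkk..ooooooooooooo.....---------------ooooooooooooo........
 167.5 ...........................ooooookkkkkkk..oooo
[... 6422 characters left out ...]
---------------..._--------______...........................................
 199.0 .#####o---------------------------------------______............................................
 199.5 .o####o--------------------------------------______.............................................
 200.0 -.o##o.--------------------------------------______.............................................
 200.5 --...--------------------------------------_______..............................................
 201.0 _------------------------------------------_____................................................
 201.5 __----------------------------------------______................................................
```

Free again, and the dowel's top shows in the window at about (259,181.5). I keep lowering.

>>> apply_moves(deltas=[{"dp": [0, 0.001, 0], "roll": 0, "grip": 1}, {"dp": [0, 0, 0], "roll": 0, "grip": 1}])

```text
time_s: 35.55
ee_pos: [0.5097, -0.0241, 0.0634]
eef_rot: [-1.571, 0.0, -1.794]
force: [-0.7, 0.1, -1.9]
grip_width: 0.012
```

```bash
python3 avg.py
```

```text
F [-0.1907 -0.1781 -1.6511] M [0.0272 0.0379 0.0054] fix x,y 59.806932881012756 -1.3071398358905584 z 0.0634570320072469 w 0.01193404218056994 t 35.85
```

>>> apply_moves(deltas=[{"dp": [0, 0.001, 0], "roll": 0, "grip": 1}, {"dp": [0, 0, 0], "roll": 0, "grip": 1}])

```text
time_s: 36.1
ee_pos: [0.51, -0.0242, 0.0627]
eef_rot: [-1.57, 0.0, -1.794]
force: [0.0, 0.6, 2.4]
grip_width: 0.0119
```

```bash
python3 avg.py;python3 det.py 22|grep -v brass
```

```text
F [-0.1349 -0.1399  3.5028] M [0.0334 0.0064 0.011 ] fix x,y 60.02924008287481 -1.2683374016026079 z 0.06266001984962977 w 0.011713621198803308 t 36.4
grey 31.0 [247.3 192. ] [[28.7 29.9]]
tcp [ 0.51   -0.0241  0.0627] yaw -0.22323650863483024 F [ 0.2081 -0.6454  4.7343] w 0.011889013777270165 t 36.45 origin 202 142
```

Contact is firm at 5.5 N, 4.2 mm below the height where it rested on the dowel, so it's on the face. I ease off 0.5 mm and open.

>>> apply_moves(deltas=[{"dp": [0, -0.0006, 0], "roll": 0, "grip": 1}, {"dp": [0, 0, 0], "roll": 0, "grip": 0.7}, {"dp": [0, 0, 0], "roll": 0, "grip": 0.6}, {"dp": [0, 0, 0], "roll": 0, "grip": 0.5}, {"dp": [0, 0, 0], "roll": 0, "grip": 0.4}, {"dp": [0, 0, 0], "roll": 0, "grip": 0.2}, {"dp": [0, 0, 0], "roll": 0, "grip": 0}, {"dp": [0, 0, 0], "roll": 0, "grip": 0}])

```text
time_s: 37.45
ee_pos: [0.5098, -0.0241, 0.0631]
eef_rot: [-1.571, 0.0, -1.794]
force: [-0.1, 0.9, 0.5]
grip_width: 0.0467
```

```bash
python3 avg.py;python3 det.py 23|grep -v brass; python3 amap.py 23 236 164 280 200|cut -c1-96
```

```text
F [ 0.0254  0.0226 -0.4228] M [0.0532 0.008  0.0025] fix x,y 59.83679918808838 -1.2759804067271676 z 0.06305951635519844 w 0.04697282021548594 t 37.75Traceback (most recent call last):
  File "det.py", line 3, in <module>
    n="scene";im=imaging.camera(n);k=sys.argv[1];cv2.imwrite(f"pics/scene{k}.png",im)
                 ~~~~~~~~~~~~~~^^^
ValueError: 200 camera calls are used up
[ WARN:0@0.269] global loadsave.cpp:275 findDecoder imread_('pics/scene23.png'): can't open/read file: check file path/integrity
Traceback (most recent call last):
  File "amap.py", line 4, in <module>
    s=2;sub=cv2.resize(im[y0:y1,x0:x1],None,fx=s,fy=s,interpolation=cv2.INTER_CUBIC)
                       ~~^^^^^^^^^^^^^
TypeError: 'NoneType' object is not subscriptable
```

The camera calls are used up, but the last averaging script saved a picture taken after the release.

```bash
cp pics/last.png pics/scene23.png; python3 amap.py 23 236 164 280 200|cut -c1-96; python3 - <<'E'
from h import *
o=ctrl.get_obs();p=o["ee_pos"];yaw=-.2232;u=np.array([np.cos(yaw),np.sin(yaw),0]);w=np.array([-u[1],u[0],0])
for X in (68,69,70):
  for hh in(0,4):
    P=[np.r_[p[:2],0]+u*(a-X)*1e-3+w*b*1e-3+[0,0,.018+(hh+4)*1e-3] for a,b in((107,-19),(107,19),(-22.5,-19),(-22.5,19),(14.5,0),(36,0),(91,0))]
    print(X,hh,proj("scene",P).round(1).tolist())
im=cv2.imread("pics/last.png");cv2.imwrite("pics/fin.png",cv2.resize(im[150:210,215:295],None,fx=9,fy=9,interpolation=cv2.INTER_CUBIC))
E
```

```text
164.0 ........ooooookkkkkkk.........................kkkkkkkoooooo.....kkkkoooooooooooooooooo..
 164.5 ........ooooookkkkkkk........................okkkkkkooooooo......okoooooooooooooooooo...
 165.0 ........ooooookkkkkkk........................ookkkkooooooooo.---...ooooooooooooooooo....
 165.5 ........ooooookkkkkkk........................oookkoooooooooo.-----.ooooooooooooooooo....
 166.0 ........ooooookkkkkkk........................oooooooooooooooo------.oooooookkoooooo.....
 166.5 ........ooooookkkkkkk........................ooooooooooooooo.------.ooooookkoooooo......
 167.0 ........ooooookkkkk__........................ooooooooooooo.--------.ooooooooooooo.......
 167.5 ........ooooookkkkkkk........................ooooooooooooo--------.ooooooooooooo........
 168.0 ........ooooookkkkkkk........................ooooooooooooo.---.ooooooooooooooooo........
 168.5 .........oooookkkkkkk........................ooooooooooooo....oooooooooooooooo..........
 169.0 .........oooookkkkkkk........................ooooooooooooo...ooooooooooooooook___-......
 169.5 .........oooookkkkkkk.................
[... 5818 characters left out ...]
239.7, 193.5], [250.9, 198.8], [263.6, 168.1], [274.3, 172.7], [262.5, 177.4], [258.7, 181.6], [248.4, 192.7]]
68 4 [[239.7, 192.5], [250.9, 197.8], [263.6, 167.2], [274.4, 171.8], [262.5, 176.4], [258.7, 180.6], [248.4, 191.7]]
69 0 [[239.9, 193.3], [251.1, 198.5], [263.8, 168.0], [274.5, 172.6], [262.7, 177.2], [258.8, 181.4], [248.6, 192.5]]
69 4 [[239.9, 192.3], [251.1, 197.5], [263.8, 167.0], [274.6, 171.6], [262.7, 176.2], [258.9, 180.4], [248.6, 191.5]]
70 0 [[240.1, 193.1], [251.3, 198.3], [264.0, 167.8], [274.7, 172.4], [262.9, 177.0], [259.0, 181.2], [248.8, 192.3]]
70 4 [[240.1, 192.1], [251.3, 197.3], [264.0, 166.8], [274.7, 171.4], [262.9, 176.0], [259.1, 180.2], [248.8, 191.3]]
```

View pics/fin.png

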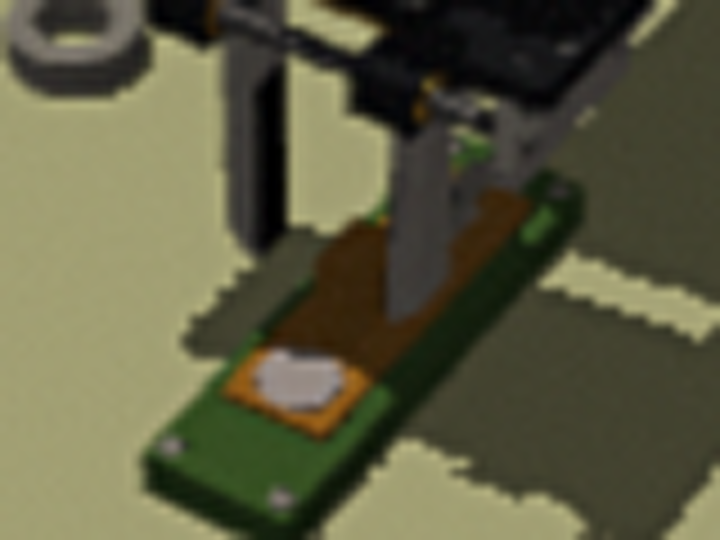

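The plate lies flat along the fixture: badge at (300,378), end edge down on the face, no shadow gap. The fingers are clear of the tab, so I open fully and lift straight away.

>>> apply_moves(deltas=[{"dp": [0, 0, 0], "roll": 0, "grip": -0.3}, {"dp": [0, -0.005, 0], "roll": 0, "grip": -0.3}, {"dp": [0, -0.015, 0], "roll": 0, "grip": -0.3}, {"dp": [0, -0.025, 0], "roll": 0, "grip": -0.3}, {"dp": [0, -0.03, 0], "roll": 0, "grip": -0.3}, {"dp": [0, -0.02, 0], "roll": 0, "grip": -0.3}, {"dp": [0, 0, 0], "roll": 0, "grip": -0.3}, {"dp": [0, 0, 0], "roll": 0, "grip": -0.3}])

```text
time_s: 38.75
ee_pos: [0.5094, -0.0241, 0.1576]
eef_rot: [-1.571, -0.0, -1.794]
force: [-0.0, -0.5, -0.2]
grip_width: 0.0612
```

```bash
python3 -c "
from station import ctrl
o=ctrl.get_obs();print(o['force'],o['ee_pos'],o['grip_width'],o['time_s']);print(ctrl.hand_in())"
```

```text
[-0.00089101 -0.49454062 -0.23852179] [ 0.50943668 -0.02407017  0.15759175] 0.06122742139759099 38.75
the job is handed in; nothing more can be done
None
```

The plate is fitted to the fixture and released, and the job was handed in at about 39 s. No verdict is reported.

**What I did**
- The tool cannot pitch, so I pinched the tab lightly off-centre and let the eye end hang. A gentle nudge of the eye end against the fixture's far end face took the tilt to about 29°; touching the face brought it to about 26°.
- I slid the bar under the near wing until I felt the neck, then levelled the plate in small arc steps. I drew it back about 6 mm until the dowel entered the window, then lowered it onto the face.

**What the last checks showed**
- **Forces:** averaged contact stayed at about 5.5 N or less; the highest single reading was about 6.5 N, at the final touch-down.
- **Seating:** the plate came down about 4.2 mm from where it had rested on the dowel, with no moment on the way. In the last picture it lies flat, with its corners within about 1 px of the flat prediction.
- **Release:** after lifting away, the force was near zero with the gripper open at 61 mm.

**What disagreed or is missing**
- The two cameras differed by about 4 mm sideways on the fixture. I used a value between them, and it was free of contact when felt from side to side over 3 mm.
- The camera calls ran out just after release, so I have no picture from after the arm withdrew. In the last one the fingers hide the eye, the dowel and the window.

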